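Clamp the brass socket blocks and free their taper plugs

TASK

Open the vise, set the three brass blocks side by side in the gap, with whatever plugs they still hold, wholly between the jaws, down flat on the parallels and against the fixed jaw, and close the sliding jaw tight on all of them. Then twist each stuck taper plug (not every block still has one) free (clockwise is the short way) until its wing is in line with the red marks, pull it out and put it in the wooden tray. Leave the blocks clamped and do not disturb the jars, cup, glue bottle and eraser.

Things in the scene. Friction and masses are not known exactly. Their poses are not given: they have to be found in the camera images.
- vise: Low blue-based bench vise, 210 mm wide, bolted down; axes as point vise_face, origin on the table. Steel fixed jaw on the far side, 35 mm thick, its top 25 mm above the parallels. Parallels: two fixed brass strips along y on the floor of the gap, 6 mm thick, at x = -8 and -32 mm. The sliding jaw faces it from -x, equally high, its 56 mm deep body rides just above the parallels.
- vise_face (a point): Middle of the fixed jaw's face, at the height of the parallels' tops (35 mm above the table). x points level out of the gap into the fixed jaw (away from the robot), y along the jaws, which reach from y = -105 to +105 mm, z up.
- jaw (a joint): Sliding jaw, m: 0 is fully open (gap 80 mm), growing as it closes, to 0.065 (gap 15 mm), so 0.040 is closed on a 40 mm block. A spring assists closing: 1 to 3 N closes it, 13 to 15 N opens it, it stays where left. Its black rubber face yields about 1 mm; pushed home on the blocks with 12 to 20 N, it keeps them clamped when let go. Slides along the vise's x.
- jaw_grip (a point): Grip point of the red upright handle on the middle of the sliding jaw, 40 mm behind the jaw's face: a post 26 mm along the vise's x, 16 mm wide along y, from 30 mm below this point (the jaw's top) to 22 mm above it.
- tray_in (a point): Centre of the inner floor (5 mm above the table) of the loose open wooden tray (1 kg) for the plugs: 150 mm square, 35 mm high, walls 5 mm.
- blockA_mid (a point): Centre (half-way up) of brass socket block A, a 40 mm cube of 0.22 to 0.37 kg, z up. Its plug, if it still has one, stands in the middle of its top. Two red marks on its top lie along its x axis. Any of its sides may face the jaws.
- plugA_grip (a point): Grip point on the axis of block A's wooden taper plug (62 mm long, 50 g), in its wing: a flat upright handle 30 mm long (plug's x), 12 mm thick (its y: grip across it), from 22 mm below to 10 mm above this point. The foot is 52 mm below this point. Seated, the block's top is 24 mm and its centre 44 mm below this point. Block and plug may be carried together by the wing.
- plugA: The same plug A, origin at its foot. Seated, its wing stands 50 to 60 degrees anticlockwise (from above) of the red marks and two ears along the wing, under lips in the block, hold it tight: 0.1 to 0.2 N m turns it. With the wing turned clockwise into line with the marks (within about 10 degrees) it is free: it pulls straight up, clear after 30 mm. None if absent.
- blockA: The same block A, origin at the centre of its underside. Without its plug it has a slot, 28 x 14 mm, along its x in its top.
- blockB_mid (a point): Centre (half-way up) of brass socket block B, a 40 mm cube of 0.22 to 0.37 kg, z up. Its plug, if it still has one, stands in the middle of its top. Two red marks on its top lie along its x axis. Any of its sides may face the jaws.
- plugB_grip (a point): Grip point on the axis of block B's wooden taper plug (62 mm long, 50 g), in its wing: a flat upright handle 30 mm long (plug's x), 12 mm thick (its y: grip across it), from 22 mm below to 10 mm above this point. The foot is 52 mm below this point. Seated, the block's top is 24 mm and its centre 44 mm below this point. Block and plug may be carried together by the wing.
- plugB: The same plug B, origin at its foot. Seated, its wing stands 50 to 60 degrees anticlockwise (from above) of the red marks and two ears along the wing, under lips in the block, hold it tight: 0.1 to 0.2 N m turns it. With the wing turned clockwise into line with the marks (within about 10 degrees) it is free: it pulls straight up, clear after 30 mm. None if absent.
- blockB: The same block B, origin at the centre of its underside. Without its plug it has a slot, 28 x 14 mm, along its x in its top.
- blockC_mid (a point): Centre (half-way up) of brass socket block C, a 40 mm cube of 0.22 to 0.37 kg, z up. Its plug, if it still has one, stands in the middle of its top. Two red marks on its top lie along its x axis. Any of its sides may face the jaws.
- plugC_grip (a point): Grip point on the axis of block C's wooden taper plug (62 mm long, 50 g), in its wing: a flat upright handle 30 mm long (plug's x), 12 mm thick (its y: grip across it), from 22 mm below to 10 mm above this point. The foot is 52 mm below this point. Seated, the block's top is 24 mm and its centre 44 mm below this point. Block and plug may be carried together by the wing.
- plugC: The same plug C, origin at its foot. Seated, its wing stands 50 to 60 degrees anticlockwise (from above) of the red marks and two ears along the wing, under lips in the block, hold it tight: 0.1 to 0.2 N m turns it. With the wing turned clockwise into line with the marks (within about 10 degrees) it is free: it pulls straight up, clear after 30 mm. None if absent.
- blockC: The same block C, origin at the centre of its underside. Without its plug it has a slot, 28 x 14 mm, along its x in its top.
- jar1: Small lidded brass jar, 38 mm across, 53 mm high, loose; leave alone. Origin under its centre.
- jar2: Another such brass jar; leave alone. Origin under its centre.
- cup: White cup, 68 mm across, 65 mm high; leave alone. Origin under its centre.
- glue: Yellow glue bottle, 38 mm across, 130 mm high; leave alone. Origin under its centre.
- eraser: Green eraser, 50 x 22 x 14 mm; leave alone. Origin under its centre.
Not all that is in view belongs to the job. What is shaped like the blockA but turquoise is not meant.

How it is judged:
On the way, in this order (a step that is already met when the one before it is completed fails the run):
1. the vise is opened, wider than a block (gap over 43 mm) (value of joint jaw below 0.037 m), for 0.2 s.
2. each block is clamped between the jaws, seated on the parallels and against the fixed jaw, with its plug, if any, still in it (x of blockA_mid in the frame of vise_face between -0.0218 and -0.0182 m and z of blockA_mid in the frame of vise_face between 0.017 and 0.0225 m and y of blockA_mid in the frame of vise_face between -0.09 and 0.09 m and angle between each of blockA_mid, blockB_mid, blockC_mid's own z axis and vertical below 0.06 rad and contact force between jaw_pad and blockA above 0.4 N and z of plugA_grip in the frame of blockA_mid below 0.05 m and x of blockB_mid in the frame of vise_face between -0.0218 and -0.0182 m and z of blockB_mid in the frame of vise_face between 0.017 and 0.0225 m and y of blockB_mid in the frame of vise_face between -0.09 and 0.09 m and contact force between jaw_pad and blockB above 0.4 N and z of plugB_grip in the frame of blockB_mid below 0.05 m and x of blockC_mid in the frame of vise_face between -0.0218 and -0.0182 m and z of blockC_mid in the frame of vise_face between 0.017 and 0.0225 m and y of blockC_mid in the frame of vise_face between -0.09 and 0.09 m and contact force between jaw_pad and blockC above 0.4 N and z of plugC_grip in the frame of blockC_mid below 0.05 m), for 0.3 s.
At the end, for the whole second after the job is handed in: Every block is seated on the parallels (height within 3 mm, tilt under 0.06 rad), against the fixed jaw (within 1.8 mm), between the jaws' ends, and the sliding jaw presses on it; every plug there is lies or stands in the tray, at rest (x of blockA_mid in the frame of vise_face between -0.0218 and -0.0182 m and z of blockA_mid in the frame of vise_face between 0.017 and 0.0225 m and y of blockA_mid in the frame of vise_face between -0.09 and 0.09 m and angle between each of blockA_mid, blockB_mid, blockC_mid's own z axis and vertical below 0.06 rad and contact force between jaw_pad and blockA above 0.4 N and x of plugA_grip in the frame of tray_in between -0.07 and 0.07 m and y of plugA_grip in the frame of tray_in between -0.07 and 0.07 m and z of each of plugA_grip, plugB_grip, plugC_grip in the frame of tray_in below 0.06 m and linear speed of each of plugA, plugB, plugC below 0.02 m/s and x of blockB_mid in the frame of vise_face between -0.0218 and -0.0182 m and z of blockB_mid in the frame of vise_face between 0.017 and 0.0225 m and y of blockB_mid in the frame of vise_face between -0.09 and 0.09 m and contact force between jaw_pad and blockB above 0.4 N and x of plugB_grip in the frame of tray_in between -0.07 and 0.07 m and y of plugB_grip in the frame of tray_in between -0.07 and 0.07 m and x of blockC_mid in the frame of vise_face between -0.0218 and -0.0182 m and z of blockC_mid in the frame of vise_face between 0.017 and 0.0225 m and y of blockC_mid in the frame of vise_face between -0.09 and 0.09 m and contact force between jaw_pad and blockC above 0.4 N and x of plugC_grip in the frame of tray_in between -0.07 and 0.07 m and y of plugC_grip in the frame of tray_in between -0.07 and 0.07 m); the robot touches nothing.
It fails at once if the jar1 is pushed or knocked away (over 30 mm) (distance of jar1 from where it was at the start of the episode above 0.03 m).
It fails at once if the jar2 is pushed or knocked away (over 30 mm) (distance of jar2 from where it was at the start of the episode above 0.03 m).
It fails at once if the cup is pushed or knocked away (over 30 mm) (distance of cup from where it was at the start of the episode above 0.03 m).
It fails at once if the glue is pushed or knocked away (over 30 mm) (distance of glue from where it was at the start of the episode above 0.03 m).
It fails at once if the eraser is pushed or knocked away (over 30 mm) (distance of eraser from where it was at the start of the episode above 0.03 m).
Of plugA, plugB, plugC only 2 to 3 are there at a start; the rules pass over those that are not, and their reading is None.
At some moment in a run one of tray may be knocked a few centimetres aside while the robot is not near it.
It also fails if it takes over 208 s, if anything falls off the work surface, if the arm or the gripper's body presses on something with over 40 N, if the wrist force passes 120 N, or if a joint passes its speed limit or range.

ROBOT

A 6-joint arm with a two-finger parallel gripper is mounted at the origin on the work surface. World frame = base frame: x ahead of the robot, y to its left, z up, the work surface at z = 0. Lengths are in m, angles in rad, forces in N, time in s.
With the tool pointing down it reaches from about 0.15 to 0.775 m from the base axis. Payload 6.1 kg.
Tool frame: the origin (TCP) lies between the finger pads; the fingertips stand 11 mm ahead of it and the grasp point (between the pads) lies 8 mm behind it; z points along the fingers, y is the direction in which the jaws open and shut (so a half turn about z gives the same grasp; the last joint's range is limited). The gripper opens to 85 mm and grips with 20 to 120 N. Pads are 22 mm wide; open, the fingers measure 114 mm over their backs; the gripper's body (76 mm by 85 mm) begins 54 mm behind the grasp point. The pads swing forward as they close: fully open they stand 13 mm farther back than shut.
Start: joints at [-1.251, 0.126, -0.04, 1.405, 0, 1.571], TCP at [0.165, -0.498, 0.242] pointing down, gripper open.
Joint ranges: [-2.72, 2.72], [-0.95, 1.95], [-1.27, 1.35], [-1.78, 2.02], [-1.46, 1.47], [-3.14, 3.14]. Speed limits (rad/s): [2.39, 2.39, 3.01, 3.14, 3.14, 3.14].

INTERFACE

Orientations are given as a 3x3 rotation matrix whose columns are the frame's x, y, z axes.
In Python, from station import ctrl gives the robot as it stands.
- The arm moves only by the tool apply_moves, never from a script. Its argument "rows" is a list of rows, each a list of 7 numbers: the opening, from 0 (shut) to 1 (fully open), then the shift along the tool's x, y, z in cm, then the turn, a rotation vector about the tool's x, y, z in degrees. A call has 1 to 8 rows; each row is the pose to reach, as a shift and turn from the pose commanded when the call began, along the tool's axes at that moment; what a row does not reach only later rows make up. A row lasts 1/8 s, in which the tool goes at most 62.5 mm and 10.7 degrees, less where a joint would pass 70% of its speed; a pose out of reach is approached as far as the arm can. A call with a gripper value outside its range is refused whole. The fingers move at their own pace and stop on an object; "squeeze" is the grip in N (left out, the last holds). Time passes only in rows, so rows that repeat a pose let the fingers close. It gives the time, the measured TCP pose, the force and the opening at its end, in the units of the state.
- ctrl.sense(): the state, without advancing time (a new reading comes with each control period).
- ctrl.camera(name): name is "side" or "top" or "wrist"; returns a dict with "image" (384x512x3 uint8, blue, green, red), "z_map" (384x512 float32, m along the optical axis (not along the pixel's ray), 0 where there is no reading), "fovy" (degrees; the focal length in pixels is half the picture's height over the tangent of half this angle, whatever the lens; pixels are square), "cx", "cy" (the principal point, pixels), "world_to_cam" (4x4, takes a point from world to camera coordinates). Camera axes: x right, y up, looking along -z (the intrinsics and any distortion apply to the point x, -y, -z); pixel columns grow to the right and rows downward; lengths in m; the calibration is good to about 2 mm. A picture is of the moment at which its call begins.
- ctrl.hand_in(): hands the job in, once; it reports no verdict.
The state is a dict: "time": time; "joint_pos": joint angles; "qd": joint speeds; "effort": joint torques, N m; "ee_pos": TCP position; "ee_rot": TCP orientation; "force": force on the tool from outside, world axes, zero at the start; "wrist_torque": the same for the moment, N m; "grip_width": finger opening in m.
Only numpy, scipy, OpenCV 4.12 (cv2) and the standard library are available. Lean on these libraries where they do the work, as an engineer would, in place of code of your own. Each camera call takes 0.05 s, during which the arm holds its last target.

## Working session

There is one attempt and no reset: what is moved stays moved. The work goes in short steps, Python scripts to look and compute and a tool call to move; the robot and the scene stay as the last step left them, time stands still between calls to the robot, and variables do not carry over. Pictures are saved under pics/ and viewed, and the job is handed in when it is done.

Besides the shell and the picture viewer there is one more tool, called after "Emit:" as name(argument=value, ...) on one line, values as JSON. apply_moves: Moves the arm, as the interface text tells. Its arguments: {"type":"object","properties":{"rows":{"type":"array","items":{"type":"array","items":{"type":"number"}}},"squeeze":{"type":"number"}},"required":["rows"]}

```bash
ls -la; mkdir -p pics; cat > h.py <<'E'
import numpy as np, cv2
from station import ctrl
def cam(n):
    c=ctrl.camera(n); return c
def K(c):
    h=c["image"].shape[0]; f=h/2/np.tan(np.radians(c["fovy"])/2); return f,c["cx"],c["cy"]
def ray(c,u,v):
    f,cx,cy=K(c); d=np.array([(u-cx)/f,-(v-cy)/f,-1.0])
    T=np.linalg.inv(np.array(c["world_to_cam"])); return T[:3,3],T[:3,:3]@d
def onz(c,u,v,z):
    o,d=ray(c,u,v); t=(z-o[2])/d[2]; return o+t*d
def proj(c,p):
    f,cx,cy=K(c); q=(np.array(c["world_to_cam"])@np.append(p,1))[:3]
    return np.array([cx+f*q[0]/-q[2], cy-f*q[1]/-q[2]])
def depthpt(c,u,v):
    z=c["z_map"][int(round(v)),int(round(u))]; o,d=ray(c,u,v); return o+d*z
def cloud(c):
    h,w=c["z_map"].shape; f,cx,cy=K(c)
    U,V=np.meshgrid(np.arange(w),np.arange(h)); Z=c["z_map"]
    P=np.stack([(U-cx)/f*Z,-(V-cy)/f*Z,-Z],-1)
    T=np.linalg.inv(np.array(c["world_to_cam"])); return P@T[:3,:3].T+T[:3,3]
def two(c1,p1,c2,p2):
    o1,d1=ray(c1,*p1);o2,d2=ray(c2,*p2)
    A=np.stack([d1,-d2],1); s=np.linalg.lstsq(A,o2-o1,rcond=None)[0]
    a=o1+s[0]*d1;b=o2+s[1]*d2; return (a+b)/2,np.linalg.norm(a-b)
E
python3 - <<'E'
from h import *
import pickle
for n in ["side","top","wrist"]:
    c=cam(n); cv2.imwrite(f"pics/{n}0.png",c["image"]); pickle.dump(c,open(f"{n}0.pkl","wb"))
    print(n,{k:(v if not hasattr(v,'shape') or v.size<20 else v.shape) for k,v in c.items()})
s=ctrl.sense();print(s)
E
```

```text
total 12
drwxr-xr-x  3 agent agent 4096 Dec  7 01:27 .
drwxr-xr-x 23 root  root  4096 Dec  7 01:27 ..
drwxr-xr-x  2 agent agent 4096 Dec  7 01:27 pics
side {'image': (384, 512, 3), 'z_map': (384, 512), 'fovy': 52.719454266418005, 'cx': 256.25106401663817, 'cy': 194.28910701408233, 'world_to_cam': array([[-0.95560816, -0.29461636, -0.00377473,  0.52555312],
       [ 0.13215713, -0.44004053,  0.88819977, -0.14713202],
       [-0.26333921,  0.84827209,  0.45944197, -0.84833786],
       [ 0.        ,  0.        ,  0.        ,  1.        ]])}
top {'image': (384, 512, 3), 'z_map': (384, 512), 'fovy': 55.76582375937939, 'cx': 270.68782673773126, 'cy': 198.22853502565286, 'world_to_cam': array([[-0.00369876, -0.99996605, -0.00736336,  0.02148744],
       [ 0.99430434, -0.00446193,  0.10648461, -0.56774388],
       [-0.10651385, -0.00692756,  0.99428709, -0.81837564],
       [ 0.        ,  0.        ,  0.        ,  1.        ]])}
wrist {'image': (384, 512, 3), 'z_map': (384, 512), 'fovy': 63.00564353724156, 'cx': 251.45983862848803, 'cy': 186.98960129084233, 'world_to_cam': array([[ 3.1442872
[... 427 characters left out ...]
        3.17945773e-06,  1.57081353e+00]), 'qd': array([-8.54705093e-04, -4.26109386e-04,  3.75890826e-03,  6.53978696e-04,
        4.47482242e-05,  8.72492418e-04]), 'effort': array([ 5.82303392e-05, -4.36270022e+01,  3.53152943e+01,  1.33996038e-02,
       -8.95667625e-06, -4.91893843e-06]), 'ee_pos': array([ 0.1649545 , -0.498083  ,  0.24169036]), 'ee_rot': array([[ 9.49301071e-01,  3.14368126e-01, -3.98861900e-04],
       [ 3.14368379e-01, -9.49300294e-01,  1.21449074e-03],
       [ 3.15745983e-06, -1.27830693e-03, -9.99999183e-01]]), 'force': array([ 0.25892691,  0.63023314, -0.64310875]), 'wrist_torque': array([-0.02186608,  0.02331794, -0.01534284]), 'grip_width': 0.08541925419755295}
```

View pics/top0.png

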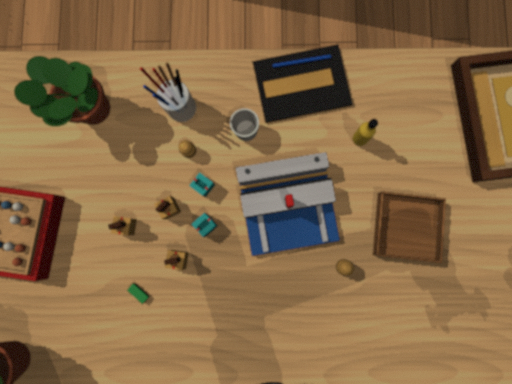

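View pics/side0.png

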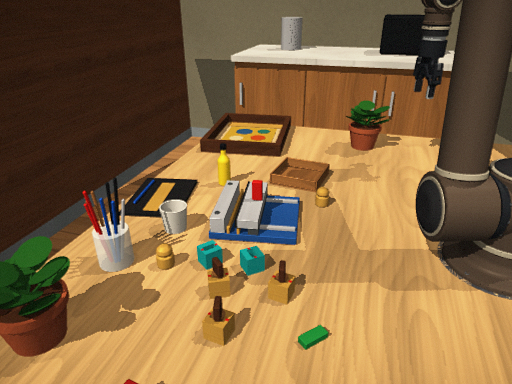

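View pics/wrist0.png

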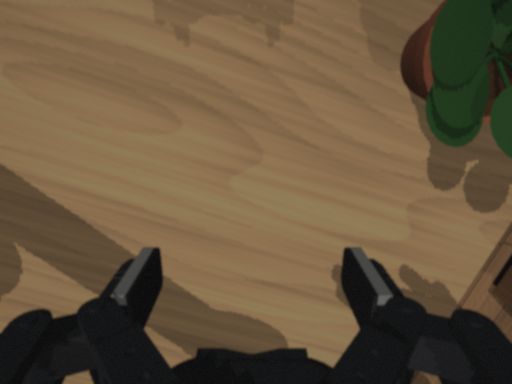

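The top view shows three brass blocks with dark plugs at about (167,207), (122,226) and (177,260). The turquoise decoys are at (202,184) and (205,224). The brass jars are at (187,148) and (345,267). The vise is centred near (288,205) with its red handle at (290,201), and the tray is at (410,228). Next I'll take a close crop.

```bash
python3 - <<'E'
import pickle
from h import *
c=pickle.load(open("top0.pkl","rb"))
im=c["image"]
cv2.imwrite("pics/crop1.png",cv2.resize(im[165:305,95:225],None,fx=4.2,fy=4.2,interpolation=cv2.INTER_CUBIC))
cv2.imwrite("pics/crop2.png",cv2.resize(im[145:275,225:455],None,fx=3.4,fy=3.4,interpolation=cv2.INTER_CUBIC))
s=pickle.load(open("side0.pkl","rb"))
cv2.imwrite("pics/crop3.png",cv2.resize(s["image"][165:355,185:345],None,fx=3.1,fy=3.1,interpolation=cv2.INTER_CUBIC))
P=cloud(c)
for n,(u,v) in dict(plug1=(167,207),plug2=(122,226),plug3=(177,260),t1=(202,184),t2=(205,224),handle=(290,201),tray=(410,228),table=(300,320),fj=(285,168)).items(): print(n,P[v,u].round(3))
E
```

```text
plug1 [0.547 0.256 0.05 ]
plug2 [0.503 0.352 0.062]
plug3 [0.428 0.224 0.073]
t1 [0.605 0.184 0.012]
t2 [0.509 0.176 0.012]
handle [ 0.553 -0.022  0.113]
tray [ 0.498 -0.311  0.008]
table [ 0.284 -0.048 -0.003]
fj [ 0.634 -0.014  0.057]
```

View pics/crop1.png

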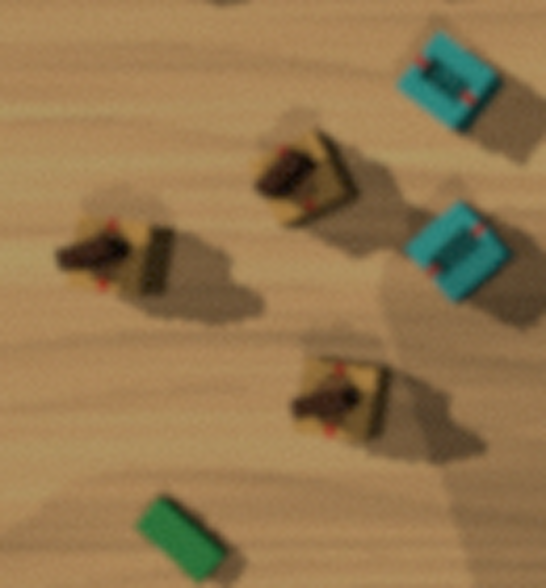

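View pics/crop2.png

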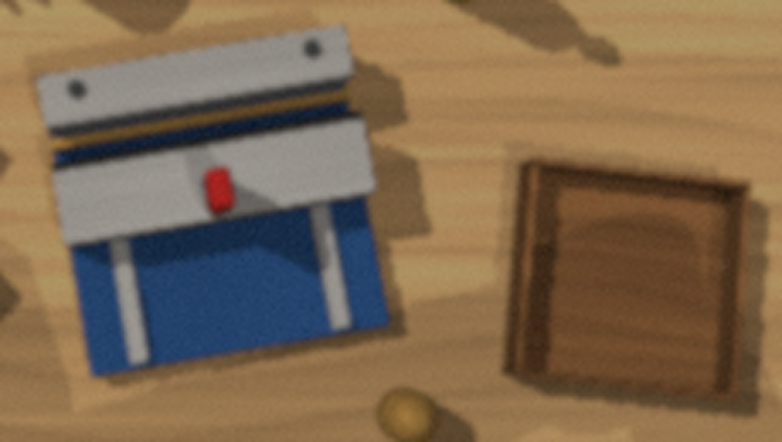

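View pics/crop3.png

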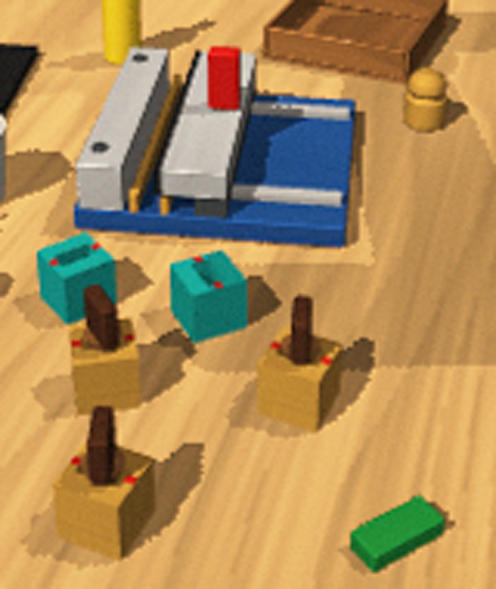

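All three brass blocks still hold dark plugs and have red marks. The turquoise ones show an open slot and are not meant. Now coarse measurements for the vise and the camera offset.

```bash
cat >> h.py <<'E'
from scipy.spatial.transform import Rotation as R
def Rdown(yaw):
    # tool z down; tool y axis (jaw opening dir) at world angle yaw
    y=np.array([np.cos(yaw),np.sin(yaw),0]); z=np.array([0,0,-1.]); x=np.cross(y,z); return np.stack([x,y,z],1)
def move(p,yaw=None,s=None):
    """print shift cm & rotvec deg (tool axes) to reach TCP p with opening dir yaw (deg, mod 180)"""
    s=s or ctrl.sense(); Rt=s["ee_rot"]; d=Rt.T@(np.array(p)-s["ee_pos"])*100
    rv=np.zeros(3)
    if yaw is not None:
        c=[R.from_matrix(Rt.T@Rdown(np.radians(yaw+k))).as_rotvec(degrees=True) for k in (0,180)]
        rv=min(c,key=np.linalg.norm); alt=max(c,key=np.linalg.norm)
        print("alt",alt.round(1))
    print("shift",d.round(2),"turn",rv.round(2),"q6",s["joint_pos"][5].round(2))
    return d,rv
def st():
    s=ctrl.sense(); Rt=s["ee_rot"]
    print("t",round(s["time"],2),"pos",s["ee_pos"].round(4),"yaw_y",np.degrees(np.arctan2(Rt[1,1],Rt[0,1])).round(2),"tilt",np.degrees(np.arccos(-Rt[2,2])).round(2),"F",s["force"].round(1),"M",s["wrist_torque"].round(2),"w",round(s["grip_width"]*1000,1),"q",s["joint_pos"].round(2))
    return s
E
python3 - <<'E'
from h import *; import pickle
t=pickle.load(open("top0.pkl","rb"));w=pickle.load(open("wrist0.pkl","rb"));s0=pickle.load(open("side0.pkl","rb"))
s=st()
T=np.linalg.inv(w["world_to_cam"]); print("cam in tool", (s["ee_rot"].T@(T[:3,3]-s["ee_pos"])).round(4)); print((s["ee_rot"].T@T[:3,:3]).round(3))
for n,(x,y) in dict(fl=(38,78),fr=(345,27),nr=(352,75),nl=(50,128)).items():
    print(n,onz(t,225+x/3.4,145+y/3.4,0.06).round(4))
def blobs(c,lo,hi,mn):
    hsv=cv2.cvtColor(c["image"],cv2.COLOR_BGR2HSV); m=cv2.inRange(hsv,lo,hi)
    n,l,stt,ce=cv2.connectedComponentsWithStats(m); 
    return [(ce[i].round(1),stt[i,4]) for i in range(1,n) if stt[i,4]>=mn]
print("red top",blobs(t,(0,150,120),(8,255,255),3)+blobs(t,(172,150,120),(180,255,255),3))
print("red side",blobs(s0,(0,150,120),(8,255,255),3)+blobs(s0,(172,150,120),(180,255,255),3))
print(two(t,(290,199),s0,(257,182)))
E
```

```text
t 0.15 pos [ 0.165  -0.4981  0.2417] yaw_y -71.68 tilt 0.07 F [ 0.3  0.6 -0.6] M [-0.02  0.02 -0.02] w 85.4 q [-1.25  0.13 -0.04  1.41  0.    1.57]
cam in tool [ 0.0822  0.0006 -0.1318]
[[ 0.     0.948  0.318]
 [ 1.     0.    -0.001]
 [-0.001  0.318 -0.948]]
fl [0.6344 0.0973 0.06  ]
fr [ 0.6681 -0.1089  0.06  ]
nr [ 0.6354 -0.1129  0.06  ]
nl [0.6005 0.0891 0.06  ]
red top [(array([140.5,  68.5]), np.int32(4)), (array([153.3,  69.3]), np.int32(3)), (array([ 85., 116.]), np.int32(3)), (array([ 25.9, 192.9]), np.int32(302)), (array([289. , 200.1]), np.int32(70)), (array([ 23. , 220.5]), np.int32(6)), (array([ 17.6, 247.8]), np.int32(5)), (array([175.3, 252.3]), np.int32(3)), (array([173., 267.]), np.int32(3)), (array([ 16.1, 275.5]), np.int32(165))]
red side [(array([360.3, 137.8]), np.int32(280)), (array([377., 129.]), np.int32(3)), (array([257.6, 137.1]), np.int32(38)), (array([256.6, 189.5]), np.int32(199)), (array([ 90.5, 213. ]), np.int32(196)), (array([216., 244.]), np.int32(3)), (array([202., 249.]), np.int32(3)), (array([255. , 256.5]), np.int32(4)), (array([226.5, 273.5]), np.int32(4)), (array([209. , 275.5]), np.int32(6)), (array([273.5, 276. ]), np.int32(6)), (array([290., 281.]), np.int32(7)), (array([ 64. , 292.9]), np.int32(17)), (array([209. , 313.3]), np.int32(6)), (array([ 31.5, 320. ]), np.int32(4)), (array([226.4, 319.4]), np.int32(8)), (array([ 12. , 333.4]), np.int32(358)), (array([ 18.5, 344. ]), np.int32(4)), (array([129.9, 381.8]), np.int32(40))]
(array([ 0.55630917, -0.02284337,  0.1062071 ]), np.float64(0.0032095133578126153))
```

```bash
python3 - <<'E'
from h import *
move((0.55,-0.02,0.28),-80.5)
E
```

```text
alt [-0.000e+00 -1.000e-01 -1.712e+02]
shift [ 51.58 -33.28  -3.79] turn [-0.07  0.01  8.82] q6 1.57
```

Emit:
apply_moves(rows=[[1,0,0,-4,0,0,0],[1,5.2,-3.3,-4,0,0,1],[1,10.4,-6.6,-4,0,0,2],[1,15.6,-10,-4,0,0,3],[1,20.8,-13.3,-4,0,0,4],[1,26,-16.6,-4,0,0,5],[1,31,-20,-4,0,0,6],[1,36,-23.2,-4,0,0,7]])

```text
time: 1.15
ee_pos: [0.4347, -0.1631, 0.2822]
ee_rot: [[0.981, 0.196, 0.0], [0.196, -0.981, -0.0], [0.0, 0.0, -1.0]]
force: [0.8, -0.8, 0.2]
grip_width: 0.0856
```

```bash
python3 - <<'E'
from h import *
st();move((0.55,-0.02,0.28),-80.5)
E
```

```text
t 1.15 pos [ 0.4347 -0.1631  0.2822] yaw_y -78.7 tilt 0.01 F [ 0.8 -0.8  0.2] M [-0.07 -0.04 -0.01] w 85.6 q [-0.36  0.01 -0.07  1.48 -0.    2.59]
alt [   0.     0.  -178.2]
shift [ 14.11 -11.77   0.22] turn [ 0.01 -0.    1.8 ] q6 2.59
```

Emit:
apply_moves(rows=[[1,5,-4,0.2,0,0,1],[1,10,-8,0.2,0,0,1.8],[1,14,-11.7,0.2,0,0,1.8],[1,14,-11.7,0.2,0,0,1.8],[1,14,-11.7,0.2,0,0,1.8]])

```text
time: 1.78
ee_pos: [0.5479, -0.0227, 0.2799]
ee_rot: [[0.986, 0.166, -0.001], [0.166, -0.986, -0.0], [-0.001, 0.0, -1.0]]
force: [0.2, 0.7, -0.1]
grip_width: 0.0857
```

```bash
python3 - <<'E'
from h import *; import pickle
st();c=cam("wrist"); cv2.imwrite("pics/w1.png",c["image"]); pickle.dump(c,open("w1.pkl","wb"))
E
```

```text
t 1.77 pos [ 0.5479 -0.0227  0.2799] yaw_y -80.44 tilt 0.07 F [ 0.2  0.7 -0.1] M [-0.   -0.01 -0.01] w 85.7 q [-0.04  0.18  0.1   1.5  -0.    2.93]
```

View pics/w1.png

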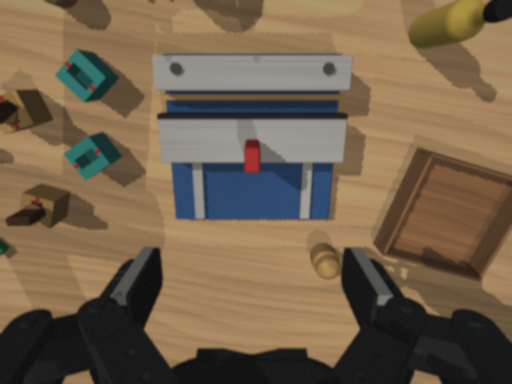

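```bash
python3 - <<'E'
from h import *; import pickle
c=pickle.load(open("w1.pkl","rb")); im=c["image"]
t=pickle.load(open("top0.pkl","rb"))
hsv=cv2.cvtColor(im,cv2.COLOR_BGR2HSV); m=cv2.inRange(hsv,(0,0,110),(180,45,255))
n,l,s,ce=cv2.connectedComponentsWithStats(m)
for i in range(1,n):
    if s[i,4]>2000:
        r=cv2.minAreaRect(np.argwhere(l==i)[:,::-1].astype(np.float32)); b=cv2.boxPoints(r)
        print(s[i],ce[i].round(1)); 
        for q in b: print(q.round(1),onz(c,*q,0.06).round(4))
m=cv2.inRange(hsv,(0,150,80),(8,255,255))|cv2.inRange(hsv,(172,150,80),(180,255,255))
n,l,s,ce=cv2.connectedComponentsWithStats(m)
for i in range(1,n):
    if s[i,4]>100: print("red",s[i],ce[i])
cv2.imwrite("pics/w1c.png",cv2.resize(im[40:230,140:370],None,fx=3,fy=3,interpolation=cv2.INTER_CUBIC))
E
```

```text
[ 152   54  201   37 6646] [251.8  72.1]
[152.  90.] [0.6032 0.0938 0.06  ]
[152.  54.] [0.6389 0.0962 0.06  ]
[352.  54.] [ 0.6734 -0.1082  0.06  ]
[352.  90.] [ 0.6388 -0.1177  0.06  ]
[ 158  119  189   48 7291] [251.6 139.7]
[157.8 165.9] [0.5201 0.0817 0.06  ]
[158. 119.] [0.5736 0.0853 0.06  ]
[346. 120.] [ 0.607  -0.1196  0.06  ]
[345.8 166.9] [ 0.555  -0.1333  0.06  ]
red [244 141  16  31 435] [251.8137931 156.6091954]
```

View pics/w1c.png

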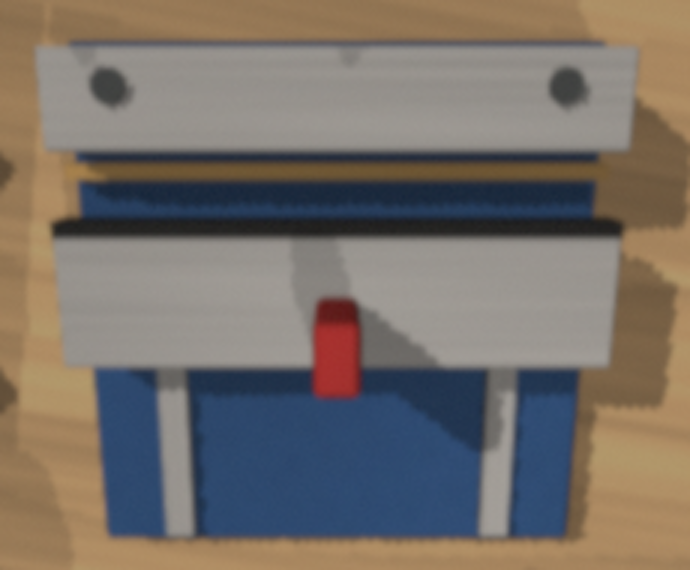

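```bash
python3 - <<'E'
from h import *; import pickle
c=pickle.load(open("w1.pkl","rb"))
t=pickle.load(open("top0.pkl","rb")); s0=pickle.load(open("side0.pkl","rb"))
L=onz(c,154.3,90.1,.06);Rr=onz(c,350.7,90.0,.06); M=(L+Rr)/2; d=L-Rr
print("face",L.round(4),Rr.round(4),M.round(4),"w",np.linalg.norm(d),"yaw",np.degrees(np.arctan2(-d[0],d[1])))
print("handle size",onz(c,244.3,160,.112)-onz(c,260,160,.112),onz(c,252,148.5,.112)-onz(c,252,172.3,.112),"ctr",onz(c,252.2,160.4,.112))
# height of jaw top: triangulate jaw corners wrist/top
for n,uw,ut in [("nl",(154.3,90.1),(225+50/3.4,145+128/3.4)),("nr",(350.7,90),(225+352/3.4,145+75/3.4)),("fl",(152,54.5),(225+38/3.4,145+78/3.4)),("fr",(352.5,55),(225+345/3.4,145+27/3.4))]:
    print(n,two(c,uw,t,ut)[0].round(4),two(c,uw,t,ut)[1].round(4))
P=cloud(c)
print("z jawtop",np.median(P[65:85,200:300,2]),"sliding",np.median(P[125:138,180:230,2]),"handle",np.median(P[155:168,248:256,2]),"table",np.median(P[230:250,200:280,2]), "parallel",np.median(P[96:98,200:300,2]))
th=np.radians(9.5)
E
```

```text
face [0.6035 0.0914 0.06  ] [ 0.6386 -0.1163  0.06  ] [ 0.621  -0.0125  0.06  ] w 0.21062975946374188 yaw 9.593918864170075
handle size [-0.0025545   0.01518167  0.        ] [0.02361861 0.00399446 0.        ] ctr [ 0.55718721 -0.02273711  0.112     ]
nl [0.6021 0.0907 0.0572] 0.0036
nr [ 0.6371 -0.1148  0.0591] 0.0045
fl [0.6379 0.0995 0.0463] 0.0022
fr [ 0.6733 -0.1124  0.0437] 0.0033
z jawtop 0.060086912371298457 sliding 0.06010257654642506 handle 0.11222670821576633 table 0.00018528155321514972 parallel 0.03525839333976394
```

The wrist view shows the fixed jaw edge running from (154,90) to (351,90) and the handle top at (252,160). The measured width is 210.6 mm and the jaw-top height 60 mm, so both match. The vise face is at (0.621, -0.0125) with a yaw of 9.6°.

```bash
cat >> h.py <<'E'
VP=np.array([0.621,-0.0125,0.035]); VY=9.6
def v2w(x,y,z=0):
    a=np.radians(VY); return VP+np.array([np.cos(a)*x-np.sin(a)*y,np.sin(a)*x+np.cos(a)*y,z])
def w2v(p):
    a=np.radians(VY); d=np.array(p)-VP; return np.array([np.cos(a)*d[0]+np.sin(a)*d[1],-np.sin(a)*d[0]+np.cos(a)*d[1],d[2]])
E
python3 - <<'E'
from h import *
print(v2w(-.0646,0,.047)); move(v2w(-.0646,0.0003,.048),VY-90)
E
```

```text
[ 0.55730466 -0.02327326  0.082     ]
alt [ 1.000e-01 -0.000e+00  1.799e+02]
shift [ 0.96  0.13 19.72] turn [ 0.01  0.04 -0.1 ] q6 2.93
```

Emit:
apply_moves(rows=[[1,1,0.1,4,0,0,0],[1,1,0.1,9,0,0,0],[0.6,1,0.1,14,0,0,0],[0.6,1,0.1,18,0,0,0],[0.6,1,0.1,19.7,0,0,0],[0.1,1,0.1,19.7,0,0,0],[0,1,0.1,19.7,0,0,0],[0,1,0.1,19.7,0,0,0]], squeeze=60)

```text
time: 2.82
ee_pos: [0.5591, -0.0211, 0.0854]
ee_rot: [[0.986, 0.166, 0.003], [0.166, -0.986, 0.002], [0.003, -0.002, -1.0]]
force: [-0.3, 4.7, -0.1]
grip_width: 0.0154
```

```bash
python3 - <<'E'
from h import *
s=st();print(w2v(s["ee_pos"])); c=cam("wrist"); cv2.imwrite("pics/w2.png",c["image"])
E
```

```text
t 2.83 pos [ 0.5591 -0.0211  0.0854] yaw_y -80.44 tilt 0.2 F [-0.3  4.7 -0.1] M [0.71 0.21 0.01] w 15.4 q [-0.04  0.23 -0.26  1.08  0.    2.94]
[-0.06251999  0.00181285  0.05036597]
```

View pics/w2.png

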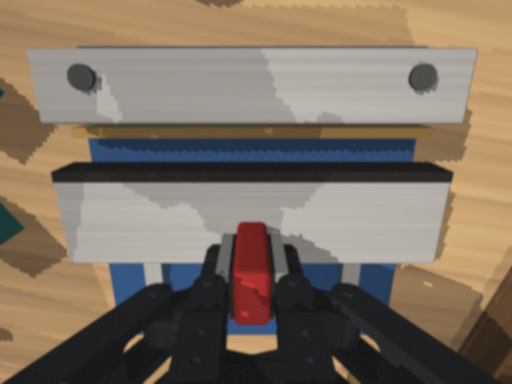

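The handle is between the pads. Pulling back to open.

Emit:
apply_moves(rows=[[0,-0.7,0.1,0,0,0,0],[0,-1.7,0.1,0,0,0,0],[0,-2.7,0.1,0,0,0,0],[0,-3.7,0.1,0,0,0,0],[0,-4.6,0.1,0,0,0,0],[0,-5.3,0.1,0,0,0,0],[0,-5.3,0.1,0,0,0,0]])

```text
time: 3.75
ee_pos: [0.5093, -0.0296, 0.0853]
ee_rot: [[0.986, 0.167, 0.007], [0.167, -0.986, 0.005], [0.008, -0.004, -1.0]]
force: [8.4, 11.7, -4.3]
grip_width: 0.0156
```

```bash
python3 - <<'E'
from h import *
s=st();print(w2v(s["ee_pos"])); c=cam("wrist"); cv2.imwrite("pics/w3.png",c["image"])
E
```

```text
t 3.75 pos [ 0.5093 -0.0296  0.0853] yaw_y -80.38 tilt 0.51 F [ 8.4 11.7 -4.3] M [ 1.73 -1.33 -0.11] w 15.6 q [-0.06  0.14 -0.37  1.05  0.01  2.91]
[-0.11293734  0.00180855  0.05034008]
```

View pics/w3.png

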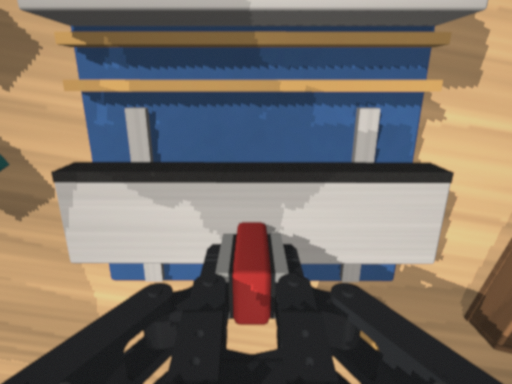

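The vise is open by about 50 mm. I'll release and go over the blocks.

Emit:
apply_moves(rows=[[0.3,-5.2,0.3,0,0,0,0],[0.6,0,0,0,0,0,0],[0.6,0,0,-5,0,0,0],[0.6,0,0,-10,0,0,0],[0.6,0,0,-15,0,0,0],[0.6,0,0,-20,0,0,0]])

```text
time: 4.55
ee_pos: [0.5063, -0.032, 0.2869]
ee_rot: [[0.986, 0.165, 0.003], [0.165, -0.986, -0.001], [0.003, 0.001, -1.0]]
force: [1.1, 0.4, 0.1]
grip_width: 0.0509
```

```bash
python3 - <<'E'
from h import *
s=st(); move((0.48,0.27,0.29),-20)
E
```

```text
t 4.55 pos [ 0.5063 -0.032   0.2869] yaw_y -80.48 tilt 0.2 F [1.1 0.4 0.1] M [ 0.   -0.09 -0.02] w 50.9 q [-0.06  0.09  0.02  1.5  -0.    2.91]
alt [ -0.2  -0.2 119.5]
shift [  2.4  -30.22  -0.34] turn [  0.16  -0.14 -60.48] q6 2.91
```

Emit:
apply_moves(rows=[[0.6,0.3,-3.8,0,0,0,-7.5],[0.6,0.6,-7.6,0,0,0,-15],[0.6,0.9,-11.4,0,0,0,-22.5],[0.6,1.2,-15.2,0,0,0,-30],[0.6,1.5,-19,0,0,0,-37.5],[0.6,1.8,-22.8,0,0,0,-45],[0.6,2.1,-26.6,0,0,0,-52.5],[0.6,2.4,-30.2,0,0,0,-60]])

```text
time: 5.55
ee_pos: [0.48, 0.2713, 0.2853]
ee_rot: [[0.346, 0.938, 0.003], [0.938, -0.346, 0.001], [0.002, 0.002, -1.0]]
force: [0.5, 0.0, -0.6]
grip_width: 0.0513
```

Emit:
apply_moves(rows=[[0.6,0,0,0,0,0,0],[0.6,0,0,0,0,0,0]])

```text
time: 5.8
ee_pos: [0.48, 0.2697, 0.2844]
ee_rot: [[0.351, 0.937, 0.002], [0.937, -0.351, 0.0], [0.001, 0.001, -1.0]]
force: [-0.2, 0.9, -0.1]
grip_width: 0.051
```

```bash
python3 - <<'E'
from h import *; import pickle
s=st(); c=cam("wrist"); cv2.imwrite("pics/w4.png",c["image"]); pickle.dump(c,open("w4.pkl","wb"))
c=cam("top"); cv2.imwrite("pics/t4.png",c["image"])
E
```

```text
t 5.8 pos [0.48   0.2697 0.2844] yaw_y -20.52 tilt 0.09 F [-0.2  0.9 -0.1] M [-0.    0.01  0.02] w 51.0 q [ 0.51  0.18  0.11  1.51 -0.    2.44]
```

View pics/w4.png

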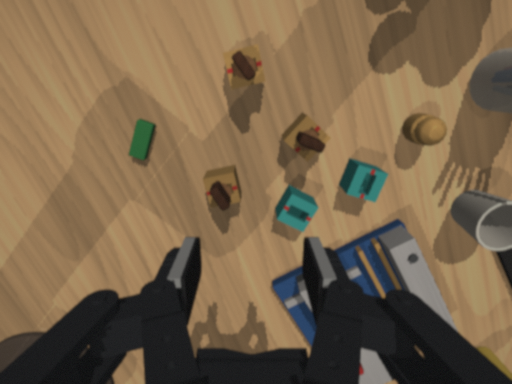

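View pics/t4.png

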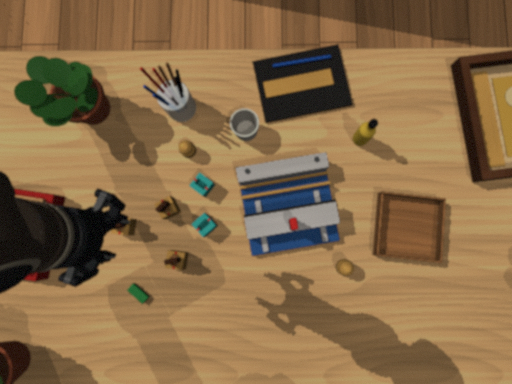

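```bash
python3 - <<'E'
from h import *; import pickle
c=pickle.load(open("w4.pkl","rb"))
cv2.imwrite("pics/w4c.png",cv2.resize(c["image"][35:220,190:340],None,fx=3.2,fy=3.2,interpolation=cv2.INTER_CUBIC))
im=c["image"]; hsv=cv2.cvtColor(im,cv2.COLOR_BGR2HSV)
m=cv2.inRange(hsv,(0,150,80),(8,255,255))|cv2.inRange(hsv,(172,130,80),(180,255,255))
n,l,s,ce=cv2.connectedComponentsWithStats(m)
for i in range(1,n):
    if s[i,4]>2: print("red",s[i],ce[i].round(1),onz(c,*ce[i],.04).round(4))
E
```

```text
red [256  61   5   5  22] [258.1  63.3] [0.5237 0.3615 0.04  ]
red [227  68   6   5  26] [229.8  70.3] [0.4912 0.3659 0.04  ]
red [315 127   5   5  18] [316.7 128.8] [0.564  0.2687 0.04  ]
red [296 147   4   5  12] [297.2 149. ] [0.5347 0.2536 0.04  ]
red [372 171   2   3   5] [372.4 171.8] [0.6137 0.1932 0.04  ]
red [232 186   5   4  16] [234.2 187.5] [0.4448 0.2345 0.04  ]
red [207 192   4   3  10] [208.2 193. ] [0.411  0.2392 0.04  ]
red [361 195   2   3   5] [361.6 196.2] [0.5931 0.1663 0.04  ]
red [285 207   3   2   4] [286.  207.5] [0.4976 0.1855 0.04  ]
red [307 218   3   2   4] [308.  218.5] [0.5196 0.1606 0.04  ]
red [359 367   4   7  21] [360.3 370.3] [ 0.5194 -0.1181  0.04  ]
```

View pics/w4c.png

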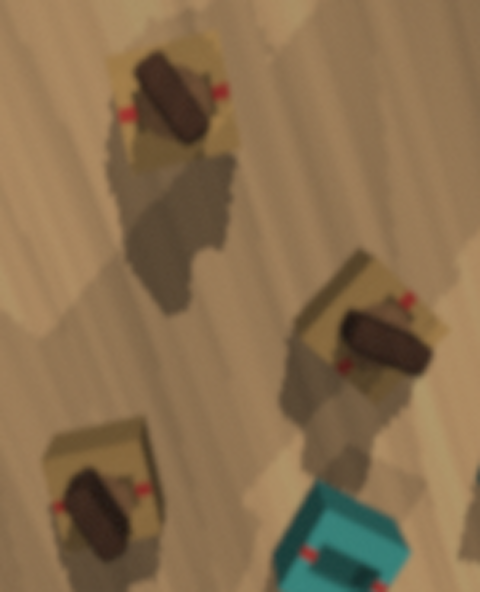

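The blocks are P at crop (175,100), Q at (385,335) and S at (105,505), and each shows its red marks clearly. The mark pairs give centres P (0.5075,0.3637), Q (0.5494,0.2612) and S (0.4279,0.2369), at 33 mm spacing. Now the wing directions.

```bash
python3 - <<'E'
from h import *; import pickle
c=pickle.load(open("w4.pkl","rb"));t=pickle.load(open("top0.pkl","rb"))
g=lambda x,y:(190+x/3.2,35+y/3.2)
for n,a,b in [("P",(148,62),(198,130)),("Q",(355,325),(420,360)),("S",(82,480),(112,548))]:
    A=onz(c,*g(*a),.074);B=onz(c,*g(*b),.074); d=A-B; print(n,((A+B)/2).round(4),np.degrees(np.arctan2(d[1],d[0]))%180)
P=cloud(c)
for n,(x,y) in dict(P=(172,95),Q=(388,342),S=(97,514),Pb=(140,150),Qb=(330,330)).items():
    u,v=g(x,y); print(n,P[int(v),int(u)].round(4))
move((0.428,0.237,0.19),137)
E
```

```text
P [0.5084 0.3635 0.074 ] 107.45701094701893
Q [0.5492 0.2639 0.074 ] 131.79110775137008
S [0.4318 0.2408 0.074 ] 90.425277266349
P [0.5077 0.3649 0.0738]
Q [0.5495 0.2649 0.0731]
S [0.4316 0.2415 0.073 ]
Pb [0.4904 0.354  0.039 ]
Qb [0.5342 0.268  0.0392]
alt [ 1.000e-01  1.000e-01 -1.576e+02]
shift [-4.84 -3.75  9.4 ] turn [ 0.05 -0.05 22.42] q6 2.44
```

The wing angles don't fit the text's 50–60° anticlockwise, so I'll take a closer view before gripping.

Emit:
apply_moves(rows=[[0.6,-1.5,-1.2,2,0,0,6],[0.6,-3,-2.4,4,0,0,12],[0.6,-4.8,-3.7,6,0,0,20],[0.6,-4.8,-3.7,6,0,0,20]])

```text
time: 6.4
ee_pos: [0.4269, 0.2361, 0.2226]
ee_rot: [[0.65, 0.76, -0.002], [0.76, -0.65, -0.001], [-0.002, -0.001, -1.0]]
force: [0.5, 0.5, 0.0]
grip_width: 0.0512
```

```bash
python3 - <<'E'
from h import *; import pickle
s=st(); c=cam("wrist"); cv2.imwrite("pics/w5.png",c["image"]); pickle.dump(c,open("w5.pkl","wb"))
E
```

```text
t 6.4 pos [0.4269 0.2361 0.2226] yaw_y -40.55 tilt 0.12 F [0.5 0.5 0. ] M [ 0.03 -0.09  0.02] w 51.2 q [ 0.51  0.06 -0.16  1.36 -0.    2.78]
```

View pics/w5.png

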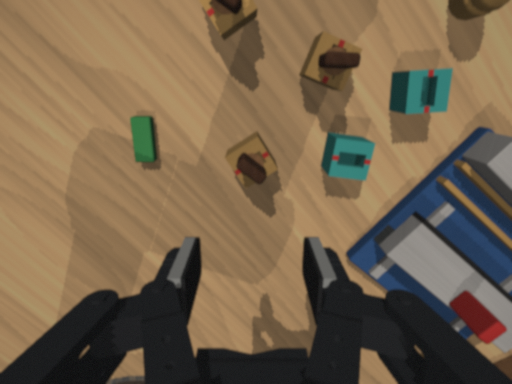

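```bash
cat >> h.py <<'E'
def wing(c,x,y,zlo=.068,zhi=.082,r=.03):
    P=cloud(c); m=(c["z_map"]>0)&(P[...,2]>zlo)&(P[...,2]<zhi)&(np.hypot(P[...,0]-x,P[...,1]-y)<r)
    q=P[m]; 
    if len(q)<8: return None
    rect=cv2.minAreaRect(((q[:,:2]-[x,y])*1000).astype(np.float32)); b=cv2.boxPoints(rect)
    e1,e2=b[1]-b[0],b[2]-b[1]; e=e1 if np.linalg.norm(e1)>np.linalg.norm(e2) else e2
    ev=np.linalg.eigh(np.cov((q[:,:2]).T))[1][:,1]
    return len(q),(np.array(rect[0])/1000+[x,y]).round(4),q.mean(0).round(4),"rect",np.degrees(np.arctan2(e[1],e[0]))%180,np.round(rect[1],1),"pca",np.degrees(np.arctan2(ev[1],ev[0]))%180
E
python3 - <<'E'
from h import *; import pickle
for f in ["w4","w5"]:
    c=pickle.load(open(f+".pkl","rb"))
    for n,(x,y) in dict(P=(.5075,.3637),Q=(.5494,.2612),S=(.4279,.2369)).items(): print(f,n,wing(c,x,y))
c=pickle.load(open("w5.pkl","rb"))
im=c["image"]; hsv=cv2.cvtColor(im,cv2.COLOR_BGR2HSV)
m=cv2.inRange(hsv,(0,150,80),(8,255,255))|cv2.inRange(hsv,(172,130,80),(180,255,255))
n,l,s,ce=cv2.connectedComponentsWithStats(m)
for i in range(1,n):
    if s[i,4]>4: print("red",s[i],ce[i].round(1),onz(c,*ce[i],.04).round(4))
cv2.imwrite("pics/w5c.png",cv2.resize(im[20:220,190:400],None,fx=3.2,fy=3,interpolation=cv2.INTER_CUBIC))
E
```

```text
w4 P (354, array([0.5077, 0.3641]), array([0.5077, 0.3641, 0.0735]), 'rect', np.float32(105.82713), array([11.9, 29.9]), 'pca', np.float64(105.95935006746245))
w4 Q (293, array([0.5495, 0.2624]), array([0.5493, 0.2629, 0.0735]), 'rect', np.float32(136.25002), array([12. , 29.6]), 'pca', np.float64(136.5906968128418))
w4 S (260, array([0.4289, 0.2378]), array([0.4295, 0.2389, 0.0733]), 'rect', np.float32(100.86835), array([12.3, 30.2]), 'pca', np.float64(101.28942473056496))
w5 P (110, array([0.5063, 0.3532]), array([0.5073, 0.3526, 0.0725]), 'rect', np.float32(138.42972), array([ 5.8, 15.3]), 'pca', np.float64(132.6403743997592))
w5 Q (553, array([0.5497, 0.262 ]), array([0.549 , 0.2624, 0.0735]), 'rect', np.float32(136.93015), array([12. , 30.1]), 'pca', np.float64(136.7182084313945))
w5 S (403, array([0.429 , 0.2376]), array([0.4294, 0.2384, 0.0735]), 'rect', np.float32(101.621506), array([12.3, 29.9]), 'pca', np.float64(101.38508587777868))
red [207   8   8   8  43] [210.3  11.6] [0.4913 0.3663 0.04  ]
red [338  40   7   8  39] [340.9  43.5] [0.5646 0.2693 0.04  ]
red [429  70   4   7  23] [430.6  72.9] [0.6141 0.1937 0.04  ]
red [322  76   6   7  27] [324.9  79.1] [0.5351 0.2539 0.04  ]
red [425 107   3   6  15] [426.1 109.3] [0.5937 0.1671 0.04  ]
red [262 152   7   6  28] [264.8 154.5] [0.4451 0.2349 0.04  ]
red [333 157   5   2  10] [335.  157.5] [0.4979 0.1857 0.04  ]
red [365 161   5   2  10] [367.  161.5] [0.5205 0.1608 0.04  ]
red [235 169   6   6  24] [237.4 171.5] [0.4119 0.2396 0.04  ]
red [ 451  292   55   51 1282] [477.4 317.5] [ 0.5132 -0.0929  0.04  ]
```

View pics/w5c.png

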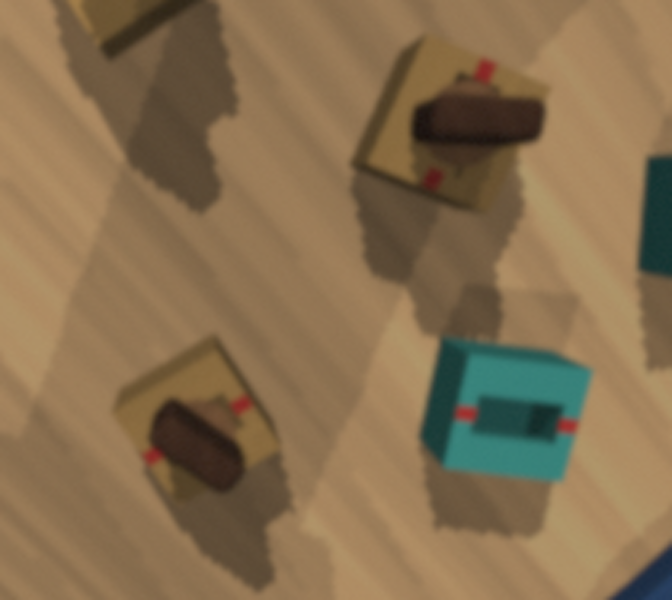

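The depth patch gives wings of 30×12 mm with tops at 73.5 mm, as specified. All three stand about 110° anticlockwise of the marks (equally 70° clockwise), not the 50–60° stated. I'll settle the turning direction by feel once they are clamped. Picking block S first, with opening yaw 11.4°.

```bash
python3 - <<'E'
from h import *
move((.4288,.2374,.057),11.4)
E
```

```text
alt [ -0.   -0.  128.1]
shift [6.000e-02 1.000e-02 1.667e+01] turn [ 2.000e-02 -1.000e-02 -5.187e+01] q6 2.78
```

Emit:
apply_moves(rows=[[0.45,0.1,0,2,0,0,-10],[0.45,0.1,0,4,0,0,-20],[0.45,0.1,0,6,0,0,-30],[0.45,0.1,0,8,0,0,-40],[0.45,0.1,0,9,0,0,-50],[0.45,0.1,0,9,0,0,-51.9],[0.45,0.1,0,9,0,0,-51.9]])

```text
time: 7.32
ee_pos: [0.43, 0.2391, 0.1344]
ee_rot: [[-0.196, 0.981, 0.002], [0.981, 0.196, 0.001], [0.001, 0.002, -1.0]]
force: [-0.1, -0.3, 0.1]
grip_width: 0.0384
```

```bash
python3 - <<'E'
from h import *
st();move((.4288,.2374,.057),11.4)
c=cam("wrist"); cv2.imwrite("pics/w6.png",c["image"]); print(wing(c,.4288,.2374))
E
```

```text
t 7.33 pos [0.43   0.2391 0.1344] yaw_y 11.31 tilt 0.1 F [-0.1 -0.3  0.1] M [-0.01  0.02  0.03] w 38.4 q [ 0.51  0.09 -0.32  1.16 -0.    1.88]
alt [ -0.   -0.2 179.9]
shift [-0.15 -0.17  7.74] turn [ 0.1  -0.03 -0.09] q6 1.88
(745, array([0.4282, 0.2385]), array([0.428 , 0.2394, 0.0736]), 'rect', np.float32(101.040504), array([11.6, 29.4]), 'pca', np.float64(100.97301678265526))
```

View pics/w6.png

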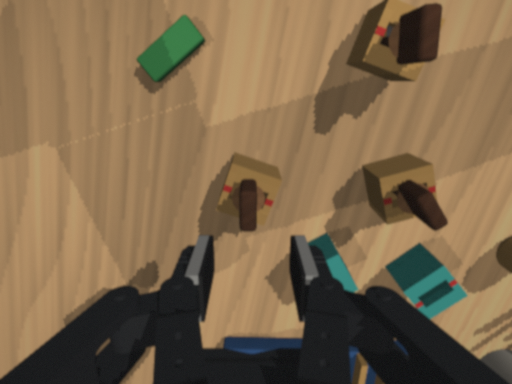

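The wing at (248,205) is in line with the gripper and centred between the fingers. Descending and gripping.

Emit:
apply_moves(rows=[[0.45,-0.1,-0.1,3,0,0,0],[0.45,-0.1,-0.1,5.5,0,0,0],[0.45,-0.1,-0.1,7.7,0,0,0],[0.2,-0.1,-0.1,7.7,0,0,0],[0,-0.1,-0.1,7.7,0,0,0],[0,-0.1,-0.1,7.7,0,0,0],[0,-0.1,-0.1,7.7,0,0,0]], squeeze=80)

```text
time: 8.25
ee_pos: [0.4287, 0.2378, 0.0571]
ee_rot: [[-0.198, 0.98, 0.001], [0.98, 0.198, 0.001], [0.0, 0.001, -1.0]]
force: [0.2, 0.3, -0.4]
grip_width: 0.0108
```

```bash
python3 - <<'E'
from h import *
st()
E
```

```text
t 8.25 pos [0.4287 0.2378 0.0571] yaw_y 11.42 tilt 0.08 F [ 0.2  0.3 -0.4] M [-0.   -0.04  0.04] w 10.8 q [ 0.51  0.13 -0.45  0.99  0.    1.88]
```

Emit:
apply_moves(rows=[[0,0,0,-2,0,0,0],[0,0,0,-6,0,0,0],[0,0,0,-11,0,0,0],[0,0,0,-15,0,0,0],[0,0,0,-15.5,0,0,0]])

```text
time: 8.88
ee_pos: [0.4294, 0.2382, 0.2142]
ee_rot: [[-0.198, 0.98, 0.005], [0.98, 0.198, 0.003], [0.002, 0.005, -1.0]]
force: [-0.3, -0.3, -4.0]
grip_width: 0.0107
```

```bash
python3 - <<'E'
from h import *
st(); print(v2w(-.024,-.06)); d,r=move(np.append(v2w(-.024,-.06)[:2],.21),29.0)
c=cam("side"); cv2.imwrite("pics/s7.png",c["image"])
E
```

```text
t 8.88 pos [0.4294 0.2382 0.2142] yaw_y 11.42 tilt 0.3 F [-0.3 -0.3 -4. ] M [ 0.   -0.06  0.01] w 10.7 q [ 0.51  0.06 -0.18  1.33  0.    1.88]
[ 0.60734222 -0.07566221  0.035     ]
alt [-1.000e-01 -4.000e-01  1.624e+02]
shift [-34.29  11.22   0.42] turn [  0.3   -0.05 -17.58] q6 1.88
```

View pics/s7.png

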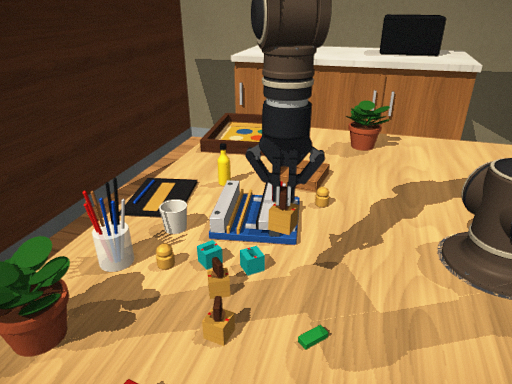

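Block S hangs from the gripper at (283,215). Carrying it over the vise.

Emit:
apply_moves(rows=[[0,-4,1.3,0,0,0,-2],[0,-8.5,2.8,0,0,0,-4.5],[0,-13.5,4.4,0,0,0,-7],[0,-18.5,6,0,0,0,-10],[0,-23.5,7.7,0,0,0,-12.5],[0,-28.5,9.3,0,0,0,-15],[0,-32.5,10.6,0,0,0,-17],[0,-34.3,11.2,0,0,0,-17.6]])

```text
time: 9.93
ee_pos: [0.6058, -0.0784, 0.2083]
ee_rot: [[-0.484, 0.875, -0.004], [0.875, 0.484, 0.0], [0.002, -0.003, -1.0]]
force: [-1.2, 0.6, -2.8]
grip_width: 0.0106
```

Emit:
apply_moves(rows=[[0,0,0,0,0,0,0],[0,0,0,0,0,0,0]])

```text
time: 10.18
ee_pos: [0.6052, -0.0755, 0.2105]
ee_rot: [[-0.486, 0.874, -0.002], [0.874, 0.486, 0.001], [0.001, -0.001, -1.0]]
force: [-0.3, 0.9, -2.9]
grip_width: 0.0104
```

```bash
python3 - <<'E'
from h import *; import pickle
s=st(); print(w2v(s["ee_pos"])); move(np.append(v2w(-.024,-.06)[:2],.094),29.0)
c=cam("wrist"); cv2.imwrite("pics/w8.png",c["image"]); pickle.dump(c,open("w8.pkl","wb"))
E
```

```text
t 10.18 pos [ 0.6052 -0.0755  0.2105] yaw_y 29.06 tilt 0.11 F [-0.3  0.9 -2.9] M [0.01 0.01 0.02] w 10.4 q [-0.12  0.29  0.1   1.38  0.    0.94]
[-0.02611009 -0.0594774   0.17548668]
alt [ 1.000e-01 -1.000e-01 -1.799e+02]
shift [-0.14  0.19 11.65] turn [-0.07 -0.09  0.06] q6 0.94
```

View pics/w8.png

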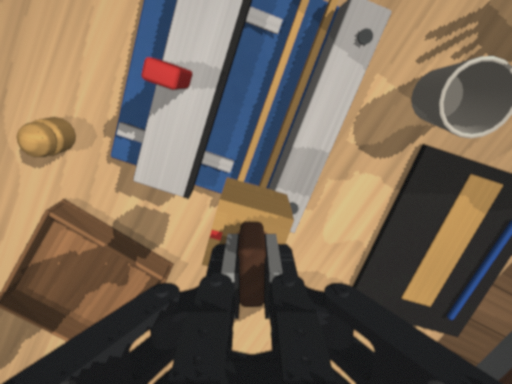

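Emit:
apply_moves(rows=[[0,-0.1,0.2,3,0,0,0],[0,-0.1,0.2,6.5,0,0,0],[0,-0.1,0.2,9.5,0,0,0],[0,-0.1,0.2,10.8,0,0,0],[0,-0.1,0.2,11.4,0,0,0],[0,-0.1,0.2,11.7,0,0,0],[0,-0.1,0.2,11.7,0,0,0]])

```text
time: 11.1
ee_pos: [0.6086, -0.0764, 0.0952]
ee_rot: [[-0.485, 0.874, 0.001], [0.874, 0.485, -0.0], [-0.001, 0.001, -1.0]]
force: [0.3, 0.2, -1.8]
grip_width: 0.0105
```

```bash
python3 - <<'E'
from h import *; import pickle
s=st(); print(w2v(s["ee_pos"]))
c=cam("wrist"); cv2.imwrite("pics/w9.png",c["image"]); c=cam("side"); cv2.imwrite("pics/s9.png",cv2.resize(c["image"][130:260,180:340],None,fx=4,fy=4))
E
```

```text
t 11.1 pos [ 0.6086 -0.0764  0.0952] yaw_y 29.03 tilt 0.08 F [ 0.3  0.2 -1.8] M [0.02 0.02 0.02] w 10.5 q [-0.12  0.33 -0.11  1.13  0.    0.94]
[-0.02283924 -0.06093452  0.0601745 ]
```

View pics/w9.png

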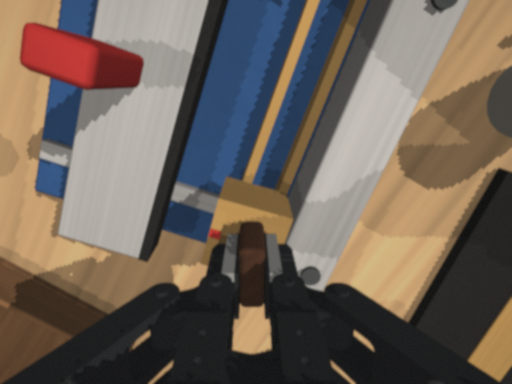

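View pics/s9.png

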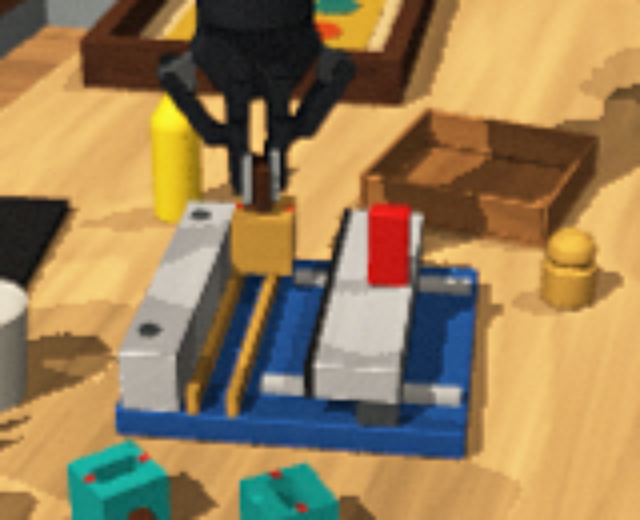

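Emit:
apply_moves(rows=[[0,0,0,0.15,0,0,0],[0,0,0,0.25,0,0,0],[0,0,0,0.25,0,0,0]])

```text
time: 11.58
ee_pos: [0.6084, -0.0765, 0.0922]
ee_rot: [[-0.485, 0.874, 0.001], [0.874, 0.485, -0.0], [-0.001, 0.001, -1.0]]
force: [-0.1, 0.1, -0.3]
grip_width: 0.0108
```

```bash
python3 - <<'E'
from h import *; import pickle
s=st(); print(w2v(s["ee_pos"]))
E
```

```text
t 11.57 pos [ 0.6084 -0.0765  0.0922] yaw_y 29.02 tilt 0.04 F [-0.1  0.1 -0.3] M [-0.04  0.04  0.04] w 10.8 q [-0.13  0.33 -0.12  1.13 -0.    0.94]
[-0.02307651 -0.06097978  0.05719122]
```

Emit:
apply_moves(rows=[[0.35,0,0,0,0,0,0],[0.35,0,0,0,0,0,0],[0.35,0,0,0,0,0,0],[0.35,0,0,-3,0,0,0],[0.35,0,0,-7,0,0,0],[0.35,0,0,-12,0,0,0]])

```text
time: 12.32
ee_pos: [0.6076, -0.0763, 0.2122]
ee_rot: [[-0.485, 0.874, -0.002], [0.874, 0.485, 0.0], [0.001, -0.001, -1.0]]
force: [0.5, -0.7, 0.2]
grip_width: 0.0299
```

```bash
python3 - <<'E'
from h import *; import pickle
s=st(); move((.5497,.2618,.15),46.6)
c=cam("side"); cv2.imwrite("pics/s10.png",cv2.resize(c["image"][130:260,180:340],None,fx=4,fy=4))
E
```

```text
t 12.32 pos [ 0.6076 -0.0763  0.2122] yaw_y 29.02 tilt 0.1 F [ 0.5 -0.7  0.2] M [-0.02 -0.02 -0.01] w 29.9 q [-0.12  0.3   0.11  1.38  0.    0.94]
alt [-1.000e-01  1.000e-01  1.624e+02]
shift [32.37 11.35  6.24] turn [ -0.07  -0.07 -17.58] q6 0.94
```

View pics/s10.png

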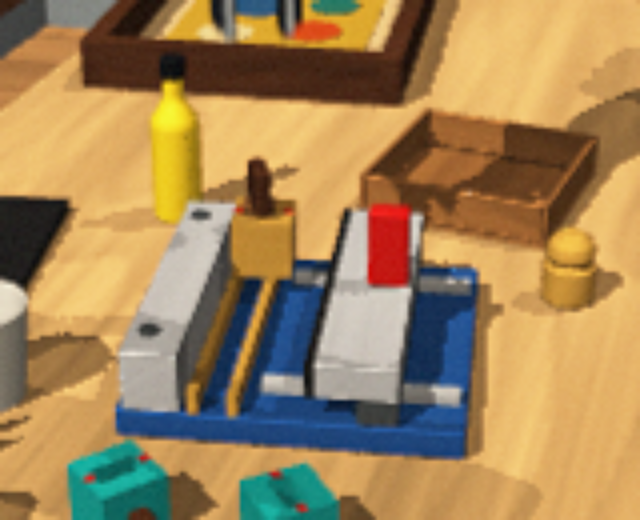

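Block S stands on the parallels at (265,240), near the fixed jaw. Now block Q.

Emit:
apply_moves(rows=[[0.45,4,1.4,0,0,0,-2],[0.45,9,3.1,0,0,0,-5],[0.45,14,4.9,1,0,0,-8],[0.45,19,6.6,2,0,0,-11],[0.45,24,8.4,3,0,0,-14],[0.45,28.5,10,4.5,0,0,-16],[0.45,32.3,11.3,6.2,0,0,-17.6],[0.45,32.3,11.3,6.2,0,0,-17.6]])

```text
time: 13.38
ee_pos: [0.5488, 0.2631, 0.1479]
ee_rot: [[-0.73, 0.684, -0.002], [0.684, 0.73, -0.001], [0.001, -0.002, -1.0]]
force: [-0.4, 0.1, 0.3]
grip_width: 0.0383
```

Emit:
apply_moves(rows=[[0.45,0,0,0,0,0,0],[0.45,0,0,0,0,0,0]])

```text
time: 13.62
ee_pos: [0.5508, 0.26, 0.1505]
ee_rot: [[-0.726, 0.688, 0.001], [0.688, 0.726, 0.0], [-0.001, 0.001, -1.0]]
force: [-0.8, -0.1, -0.8]
grip_width: 0.0385
```

```bash
python3 - <<'E'
from h import *; import pickle
st(); c=cam("wrist"); cv2.imwrite("pics/w11.png",c["image"]); print(wing(c,.5497,.2618))
im=c["image"]; hsv=cv2.cvtColor(im,cv2.COLOR_BGR2HSV)
m=cv2.inRange(hsv,(0,150,80),(8,255,255))|cv2.inRange(hsv,(172,130,80),(180,255,255))
n,l,s,ce=cv2.connectedComponentsWithStats(m)
for i in range(1,n):
    if s[i,4]>8: print("red",s[i],ce[i].round(1),onz(c,*ce[i],.04).round(4))
move((.5497,.2618,.057),46.6)
E
```

```text
t 13.62 pos [0.5508 0.26   0.1505] yaw_y 46.54 tilt 0.06 F [-0.8 -0.1 -0.8] M [ 0.02 -0.02  0.01] w 38.5 q [ 0.44  0.3  -0.03  1.25 -0.    1.2 ]
(666, array([0.5492, 0.2622]), array([0.5483, 0.263 , 0.0735]), 'rect', np.float32(136.7798), array([11.7, 29.9]), 'pca', np.float64(136.8237945911481))
red [298  23  10  11  69] [302.8  27.9] [0.491  0.3661 0.04  ]
red [324  64   9  11  57] [327.6  69. ] [0.5238 0.3617 0.04  ]
red [229 175   7   7  38] [231.9 177.7] [0.5347 0.2537 0.04  ]
red [267 188   8   6  39] [270.7 190.4] [0.5643 0.2691 0.04  ]
red [140 198   4   6  20] [141.6 200.8] [0.4975 0.1854 0.04  ]
red [142 235   4   5  17] [143.2 237.1] [0.5202 0.1606 0.04  ]
red [244 281   5   3  14] [245.9 281.9] [0.6138 0.1934 0.04  ]
red [  0 368   4   9  22] [  0.9 371.7] [ 0.5199 -0.0616  0.04  ]
alt [ 0.000e+00 -1.000e-01  1.799e+02]
shift [0.22 0.05 9.35] turn [ 0.06  0.03 -0.07] q6 1.2
```

View pics/w11.png

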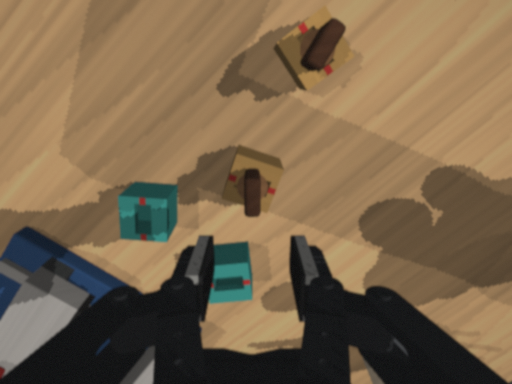

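Emit:
apply_moves(rows=[[0.45,0.2,0,3,0,0,0],[0.45,0.2,0,6,0,0,0],[0.45,0.2,0,9.3,0,0,0],[0.45,0.2,0,9.3,0,0,0],[0.1,0.2,0,9.3,0,0,0],[0,0.2,0,9.3,0,0,0],[0,0.2,0,9.3,0,0,0],[0,0.2,0,9.3,0,0,0]])

```text
time: 14.68
ee_pos: [0.55, 0.2626, 0.0588]
ee_rot: [[-0.727, 0.687, 0.003], [0.687, 0.727, 0.001], [-0.002, 0.003, -1.0]]
force: [-0.3, -2.4, 6.5]
grip_width: 0.0109
```

Emit:
apply_moves(rows=[[0,0,0,-2,0,0,0],[0,0,0,-6,0,0,0],[0,0,0,-11,0,0,0],[0,0,0,-15.5,0,0,0],[0,0,0,-15.5,0,0,0]])

```text
time: 15.3
ee_pos: [0.5503, 0.2631, 0.2158]
ee_rot: [[-0.727, 0.687, 0.006], [0.687, 0.727, 0.003], [-0.002, 0.006, -1.0]]
force: [0.1, 0.6, -3.5]
grip_width: 0.0106
```

```bash
python3 - <<'E'
from h import *; import pickle
st(); move(np.append(v2w(-.0235,.0)[:2],.21),28.7)
E
```

```text
t 15.3 pos [0.5503 0.2631 0.2158] yaw_y 46.63 tilt 0.4 F [ 0.1  0.6 -3.5] M [ 0.02 -0.03  0.02] w 10.6 q [0.45 0.28 0.1  1.38 0.   1.2 ]
alt [-1.000e-01  6.000e-01 -1.621e+02]
shift [-22.65 -17.05   0.53] turn [ 0.39  0.08 17.93] q6 1.2
```

Emit:
apply_moves(rows=[[0,-2.8,-2.1,0,0,0,2],[0,-6,-4.5,0,0,0,5],[0,-9.4,-7.1,0,0,0,8],[0,-12.8,-9.6,0,0,0,11],[0,-16.2,-12.2,0,0,0,14],[0,-19.5,-14.7,0,0,0,16],[0,-22,-16.5,0,0,0,17.9],[0,-22.6,-17,0,0,0,17.9]])

```text
time: 16.3
ee_pos: [0.5956, -0.0183, 0.2094]
ee_rot: [[-0.478, 0.878, -0.003], [0.878, 0.478, -0.0], [0.002, -0.003, -1.0]]
force: [0.1, 0.6, -5.5]
grip_width: 0.0104
```

Emit:
apply_moves(rows=[[0,0,0,0,0,0,0],[0,0,0,0,0,0,0]])

```text
time: 16.55
ee_pos: [0.5959, -0.0156, 0.2112]
ee_rot: [[-0.482, 0.876, -0.001], [0.876, 0.482, 0.0], [0.001, -0.001, -1.0]]
force: [0.4, 0.2, -4.6]
grip_width: 0.0107
```

```bash
python3 - <<'E'
from h import *; import pickle
s=st(); print(w2v(s["ee_pos"])); move(np.append(v2w(-.0235,.0)[:2],.095),28.7)
c=cam("wrist"); cv2.imwrite("pics/w12.png",c["image"])
E
```

```text
t 16.55 pos [ 0.5959 -0.0156  0.2112] yaw_y 28.79 tilt 0.06 F [ 0.4  0.2 -4.6] M [0.05 0.02 0.03] w 10.7 q [-0.03  0.26  0.06  1.37  0.    1.04]
[-0.02522996  0.00115002  0.17619096]
alt [ 1.000e-01 -1.000e-01 -1.799e+02]
shift [-0.18  0.13 11.62] turn [-0.04 -0.05  0.09] q6 1.04
```

View pics/w12.png

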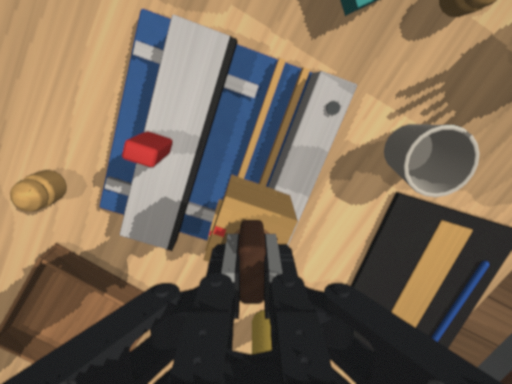

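Emit:
apply_moves(rows=[[0,-0.1,0.1,3,0,0,0],[0,-0.1,0.1,6.5,0,0,0],[0,-0.1,0.1,9.5,0,0,0],[0,-0.1,0.1,10.8,0,0,0],[0,-0.1,0.1,11.4,0,0,0],[0,-0.1,0.1,11.7,0,0,0],[0,-0.1,0.1,11.8,0,0,0],[0,-0.1,0.1,11.8,0,0,0]])

```text
time: 17.6
ee_pos: [0.5981, -0.017, 0.0945]
ee_rot: [[-0.481, 0.877, 0.001], [0.877, 0.481, -0.0], [-0.001, 0.001, -1.0]]
force: [-0.1, -0.4, -3.0]
grip_width: 0.0104
```

```bash
python3 - <<'E'
from h import *; import pickle
s=st(); print(w2v(s["ee_pos"]))
E
```

```text
t 17.6 pos [ 0.5981 -0.017   0.0945] yaw_y 28.72 tilt 0.07 F [-0.1 -0.4 -3. ] M [ 0.01 -0.06 -0.01] w 10.4 q [-0.03  0.3  -0.15  1.12  0.    1.04]
[-0.02333729 -0.00059245  0.05952003]
```

Emit:
apply_moves(rows=[[0,0,0,0.1,0,0,0],[0,0,0,0.15,0,0,0],[0,0,0,0.15,0,0,0]])

```text
time: 17.98
ee_pos: [0.5983, -0.017, 0.0939]
ee_rot: [[-0.481, 0.877, 0.002], [0.877, 0.481, -0.0], [-0.001, 0.002, -1.0]]
force: [-1.7, -0.3, 5.4]
grip_width: 0.0108
```

```bash
python3 - <<'E'
from h import *; import pickle
s=st(); print(w2v(s["ee_pos"]))
E
```

```text
t 17.98 pos [ 0.5983 -0.017   0.0939] yaw_y 28.72 tilt 0.13 F [-1.7 -0.3  5.4] M [0.01 0.46 0.01] w 10.8 q [-0.03  0.3  -0.15  1.12 -0.    1.04]
[-0.02309594 -0.00065407  0.05886537]
```

Emit:
apply_moves(rows=[[0.35,0,0,-0.1,0,0,0],[0.35,0,0,-0.1,0,0,0],[0.35,0,0,-0.1,0,0,0],[0.35,0,0,-3,0,0,0],[0.35,0,0,-7,0,0,0],[0.35,0,0,-12,0,0,0]])

```text
time: 18.73
ee_pos: [0.597, -0.0169, 0.2124]
ee_rot: [[-0.481, 0.877, -0.002], [0.877, 0.481, 0.0], [0.001, -0.002, -1.0]]
force: [0.5, -0.2, -0.7]
grip_width: 0.03
```

```bash
python3 - <<'E'
from h import *; import pickle
s=st(); move((.5075,.3638,.15),15.9)
E
```

```text
t 18.73 pos [ 0.597  -0.0169  0.2124] yaw_y 28.72 tilt 0.13 F [ 0.5 -0.2 -0.7] M [ 0.01 -0.05 -0.02] w 30.0 q [-0.03  0.27  0.07  1.37  0.    1.04]
alt [ 1.000e-01 -2.000e-01 -1.672e+02]
shift [37.68 10.46  6.27] turn [-0.12 -0.05 12.82] q6 1.04
```

Emit:
apply_moves(rows=[[0.45,4.5,1.3,0,0,0,1.5],[0.45,9.5,2.6,0,0,0,3],[0.45,15,4.2,0,0,0,5],[0.45,20.5,5.7,1,0,0,7],[0.45,26,7.2,2,0,0,9],[0.45,31.5,8.7,4,0,0,11],[0.45,36,10,6.2,0,0,12.8],[0.45,37.7,10.5,6.2,0,0,12.8]])

```text
time: 19.73
ee_pos: [0.5067, 0.3659, 0.1479]
ee_rot: [[-0.277, 0.961, -0.003], [0.961, 0.277, -0.002], [-0.001, -0.004, -1.0]]
force: [0.1, 0.2, 0.6]
grip_width: 0.0383
```

Emit:
apply_moves(rows=[[0.45,0,0,0,0,0,0],[0.45,0,0,0,0,0,0]])

```text
time: 19.98
ee_pos: [0.5093, 0.3632, 0.1513]
ee_rot: [[-0.273, 0.962, 0.001], [0.962, 0.273, 0.0], [-0.0, 0.001, -1.0]]
force: [0.5, -0.5, 0.4]
grip_width: 0.0383
```

```bash
python3 - <<'E'
from h import *; import pickle
st(); c=cam("wrist"); cv2.imwrite("pics/w13.png",c["image"]); print(wing(c,.5075,.3638))
im=c["image"]; hsv=cv2.cvtColor(im,cv2.COLOR_BGR2HSV)
m=cv2.inRange(hsv,(0,150,80),(8,255,255))|cv2.inRange(hsv,(172,130,80),(180,255,255))
n,l,s,ce=cv2.connectedComponentsWithStats(m)
for i in range(1,n):
    if s[i,4]>8: print("red",s[i],ce[i].round(1),onz(c,*ce[i],.04).round(4))
move((.5075,.3638,.058),15.9)
E
```

```text
t 19.98 pos [0.5093 0.3632 0.1513] yaw_y 15.87 tilt 0.07 F [ 0.5 -0.5  0.4] M [-0.01 -0.02 -0.02] w 38.3 q [ 0.62  0.33  0.02  1.26 -0.    1.91]
(637, array([0.5071, 0.3645]), array([0.507 , 0.3657, 0.0736]), 'rect', np.float32(106.137), array([11.5, 29.9]), 'pca', np.float64(106.05620204855119))
red [409   0  10   4  28] [414.    1.1] [0.5803 0.5218 0.04  ]
red [226 174   9   8  44] [229.5 177.3] [0.4908 0.3658 0.04  ]
red [264 190   8   7  38] [267.2 192.8] [0.524  0.3615 0.04  ]
alt [-0.000e+00 -1.000e-01  1.799e+02]
shift [ 0.13 -0.18  9.33] turn [ 0.07 -0.   -0.07] q6 1.91
```

View pics/w13.png

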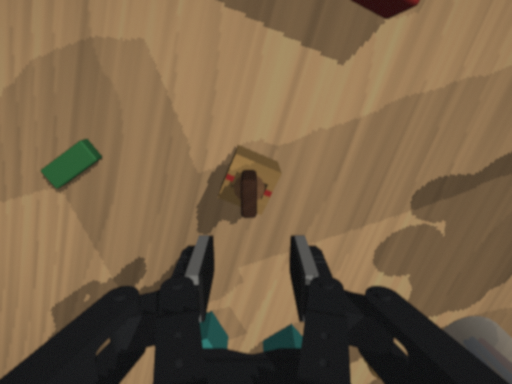

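Emit:
apply_moves(rows=[[0.45,0.1,-0.2,3,0,0,0],[0.45,0.1,-0.2,6,0,0,0],[0.45,0.1,-0.2,9.2,0,0,0],[0.45,0.1,-0.2,9.2,0,0,0],[0.1,0.1,-0.2,9.2,0,0,0],[0,0.1,-0.2,9.2,0,0,0],[0,0.1,-0.2,9.2,0,0,0],[0,0.1,-0.2,9.2,0,0,0]])

```text
time: 21.02
ee_pos: [0.5076, 0.365, 0.0605]
ee_rot: [[-0.274, 0.962, 0.003], [0.962, 0.274, 0.001], [0.0, 0.004, -1.0]]
force: [0.2, -1.6, 6.1]
grip_width: 0.011
```

Emit:
apply_moves(rows=[[0,0,0,-2,0,0,0],[0,0,0,-6,0,0,0],[0,0,0,-11,0,0,0],[0,0,0,-15.5,0,0,0],[0,0,0,-15.5,0,0,0]])

```text
time: 21.65
ee_pos: [0.5077, 0.3657, 0.2178]
ee_rot: [[-0.275, 0.962, 0.006], [0.962, 0.275, 0.004], [0.003, 0.007, -1.0]]
force: [1.0, 0.1, -3.4]
grip_width: 0.0105
```

```bash
python3 - <<'E'
from h import *; import pickle
st(); move(np.append(v2w(-.0235,.06)[:2],.21),33.0)
E
```

```text
t 21.65 pos [0.5077 0.3657 0.2178] yaw_y 15.93 tilt 0.43 F [ 1.   0.1 -3.4] M [ 0.01 -0.02  0.01] w 10.5 q [0.62 0.31 0.14 1.39 0.   1.92]
alt [-1.000e-01 -6.000e-01  1.629e+02]
shift [-33.25  -1.17   0.69] turn [  0.42  -0.09 -17.07] q6 1.92
```

Emit:
apply_moves(rows=[[0,-4,-0.1,0,0,0,-2],[0,-9,-0.3,0,0,0,-5],[0,-14,-0.5,0,0,0,-8],[0,-19,-0.7,0,0,0,-11],[0,-24,-0.9,0,0,0,-13],[0,-28.5,-1,0,0,0,-15],[0,-32,-1.2,0,0,0,-17],[0,-33.2,-1.2,0,0,0,-17]])

```text
time: 22.65
ee_pos: [0.5855, 0.0401, 0.2114]
ee_rot: [[-0.541, 0.841, -0.003], [0.841, 0.541, -0.0], [0.001, -0.002, -1.0]]
force: [-0.4, 0.6, -3.6]
grip_width: 0.0105
```

Emit:
apply_moves(rows=[[0,0,0,0,0,0,0],[0,0,0,0,0,0,0]])

```text
time: 22.9
ee_pos: [0.5855, 0.043, 0.2127]
ee_rot: [[-0.544, 0.839, -0.001], [0.839, 0.544, 0.0], [0.001, -0.001, -1.0]]
force: [0.7, 0.2, -3.3]
grip_width: 0.0103
```

```bash
python3 - <<'E'
from h import *; import pickle
s=st(); print(w2v(s["ee_pos"])); move(np.append(v2w(-.0235,.06)[:2],.097),33.0)
c=cam("wrist"); cv2.imwrite("pics/w14.png",c["image"])
E
```

```text
t 22.9 pos [0.5855 0.043  0.2127] yaw_y 32.97 tilt 0.06 F [ 0.7  0.2 -3.3] M [ 0.05 -0.02  0.03] w 10.3 q [0.07 0.25 0.04 1.37 0.   1.07]
[-0.02572772  0.06062192  0.17773922]
alt [-1.0e-01  1.0e-01  1.8e+02]
shift [-0.16  0.19 11.57] turn [-0.04 -0.05 -0.03] q6 1.07
```

View pics/w14.png

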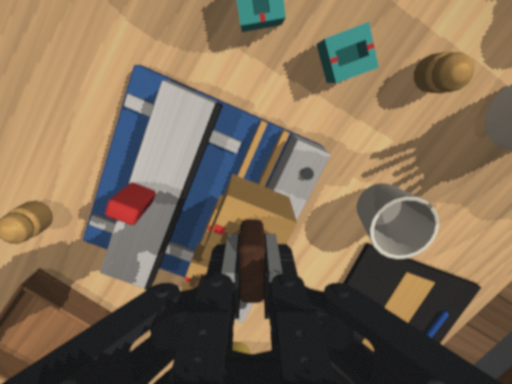

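Emit:
apply_moves(rows=[[0,-0.1,0.1,3,0,0,0],[0,-0.1,0.1,6.5,0,0,0],[0,-0.1,0.1,9.5,0,0,0],[0,-0.1,0.1,10.8,0,0,0],[0,-0.1,0.1,11.4,0,0,0],[0,-0.1,0.1,11.7,0,0,0],[0,-0.1,0.1,11.8,0,0,0],[0,-0.1,0.1,11.8,0,0,0]])

```text
time: 23.95
ee_pos: [0.5878, 0.0417, 0.0961]
ee_rot: [[-0.543, 0.839, 0.001], [0.839, 0.543, 0.0], [-0.001, 0.001, -1.0]]
force: [-0.3, 1.2, -2.4]
grip_width: 0.0107
```

```bash
python3 - <<'E'
from h import *; import pickle
s=st(); print(w2v(s["ee_pos"]))
E
```

```text
t 23.95 pos [0.5878 0.0417 0.0961] yaw_y 32.92 tilt 0.08 F [-0.3  1.2 -2.4] M [ 0.11 -0.06  0.02] w 10.7 q [ 0.07  0.28 -0.17  1.12  0.    1.07]
[-0.02365934  0.05901505  0.06110973]
```

Emit:
apply_moves(rows=[[0,0,0,0.1,0,0,0],[0,0,0,0.1,0,0,0],[0.35,0,0,0.1,0,0,0],[0.35,0,0,0.1,0,0,0],[0.35,0,0,0.1,0,0,0],[0.35,0,0,-3,0,0,0],[0.35,0,0,-7,0,0,0],[0.35,0,0,-12,0,0,0]])

```text
time: 24.95
ee_pos: [0.5866, 0.0416, 0.2155]
ee_rot: [[-0.544, 0.839, -0.002], [0.839, 0.544, -0.0], [0.001, -0.002, -1.0]]
force: [0.9, 0.3, -0.2]
grip_width: 0.0301
```

```bash
python3 - <<'E'
from h import *; import pickle
s=st(); c=cam("wrist"); cv2.imwrite("pics/w15.png",c["image"]); c=cam("side"); cv2.imwrite("pics/s15.png",cv2.resize(c["image"][130:260,180:340],None,fx=4,fy=4))
move(np.append(v2w(-.12,.0)[:2],.25),99.6)
E
```

```text
t 24.95 pos [0.5866 0.0416 0.2155] yaw_y 32.92 tilt 0.13 F [ 0.9  0.3 -0.2] M [ 0.01 -0.03 -0.02] w 30.1 q [ 0.07  0.25  0.05  1.38 -0.    1.07]
alt [  0.5  -0.3 113.3]
shift [ -1.54 -11.31  -2.96] turn [  0.25   0.48 -66.68] q6 1.07
```

View pics/s15.png

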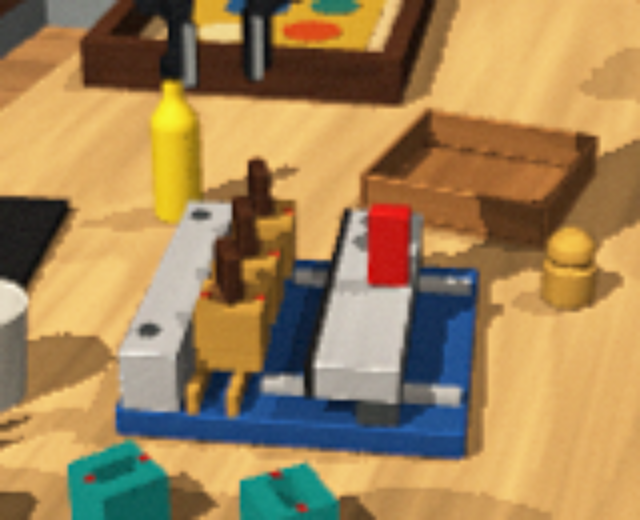

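View pics/w15.png

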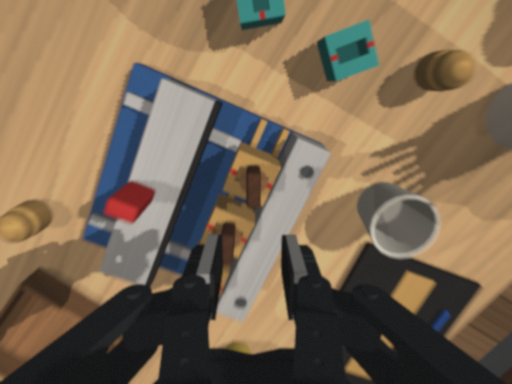

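All three blocks stand on the parallels near the fixed jaw, at (230,330), (255,290) and (275,245) in the side crop. Next the handle.

Emit:
apply_moves(rows=[[0.5,0,-0.5,-3,0,0,-9],[0.5,-0.3,-2,-3,0,0,-18],[0.5,-0.6,-4,-3,0,0,-27],[0.5,-0.9,-6,-3,0,0,-36],[0.5,-1.2,-8,-3,0,0,-45],[0.5,-1.4,-10,-3,0,0,-54],[0.5,-1.5,-11.3,-3,0,0,-63],[0.5,-1.5,-11.3,-3,0,0,-66.7]])

```text
time: 26.05
ee_pos: [0.4998, -0.0328, 0.2449]
ee_rot: [[-0.986, -0.169, -0.0], [-0.169, 0.986, -0.0], [0.0, -0.0, -1.0]]
force: [0.2, -0.6, -0.2]
grip_width: 0.0428
```

Emit:
apply_moves(rows=[[0.5,0,0,0,0,0,0],[0.5,0,0,0,0,0,0]])

```text
time: 26.3
ee_pos: [0.5006, -0.0322, 0.245]
ee_rot: [[-0.986, -0.166, -0.0], [-0.166, 0.986, 0.0], [0.0, 0.0, -1.0]]
force: [0.7, -0.1, 0.1]
grip_width: 0.0425
```

```bash
python3 - <<'E'
from h import *; import pickle
s=st(); c=cam("wrist"); cv2.imwrite("pics/w16.png",c["image"]); pickle.dump(c,open("w16.pkl","wb"))
P=cloud(c); m=(c["z_map"]>0)&(P[...,2]>.105)&(P[...,2]<.118)&(np.hypot(P[...,0]-.5,P[...,1]+.03)<.05)
q=P[m]; hsv=cv2.cvtColor(c["image"],cv2.COLOR_BGR2HSV)
r=((hsv[...,0]<8)|(hsv[...,0]>172))&(hsv[...,1]>140)&(hsv[...,2]>60)
q=P[m&r]; V=np.array([w2v(p) for p in q]); print(len(q),V.min(0).round(4),V.max(0).round(4),V.mean(0).round(4))
E
```

```text
t 26.3 pos [ 0.5006 -0.0322  0.245 ] yaw_y 99.57 tilt 0.02 F [ 0.7 -0.1  0.1] M [ 0.02 -0.01  0.01] w 42.5 q [-0.06  0.08 -0.08  1.41  0.   -0.23]
423 [-0.1285 -0.0059  0.0701] [-0.1034  0.0075  0.0788] [-0.117   0.0011  0.0766]
```

View pics/w16.png

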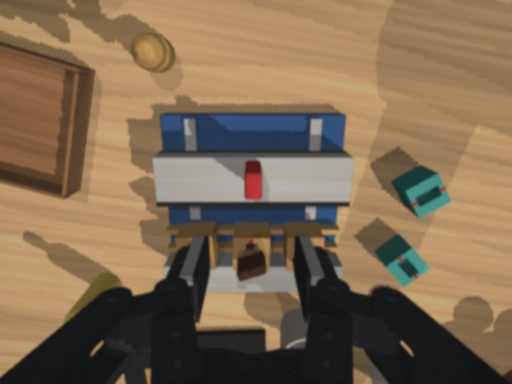

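The handle top is at (253,180), which is vise x -116 mm, y 1 mm. Gripping it and closing.

```bash
python3 - <<'E'
from h import *
move(v2w(-.116,.0015,.049),99.6)
E
```

```text
alt [ -0.  -0. 180.]
shift [-0.6   0.09 16.1 ] turn [ 0.   -0.02 -0.02] q6 -0.23
```

Emit:
apply_moves(rows=[[0.5,-0.6,0.1,5,0,0,0],[0.5,-0.6,0.1,10,0,0,0],[0.5,-0.6,0.1,14,0,0,0],[0.5,-0.6,0.1,16.1,0,0,0],[0.5,-0.6,0.1,16.1,0,0,0],[0.1,-0.6,0.1,16.1,0,0,0],[0,-0.6,0.1,16.1,0,0,0],[0,-0.6,0.1,16.1,0,0,0]], squeeze=60)

```text
time: 27.35
ee_pos: [0.5073, -0.0299, 0.0858]
ee_rot: [[-0.986, -0.167, 0.003], [-0.167, 0.986, 0.001], [-0.003, 0.0, -1.0]]
force: [-0.9, 3.6, 6.0]
grip_width: 0.0151
```

```bash
python3 - <<'E'
from h import *
s=st(); print(w2v(s["ee_pos"]))
E
```

```text
t 27.35 pos [ 0.5073 -0.0299  0.0858] yaw_y 99.63 tilt 0.16 F [-0.9  3.6  6. ] M [ 0.6   0.11 -0.06] w 15.1 q [-0.06  0.14 -0.37  1.06  0.   -0.23]
[-0.11496015  0.00181438  0.05076502]
```

Emit:
apply_moves(rows=[[0,-0.5,0,0,0,0,0],[0,-1.1,0,0,0,0,0],[0,-1.7,0,0,0,0,0],[0,-2.3,0,0,0,0,0],[0,-2.7,0,0,0,0,0],[0,-3.0,0,0,0,0,0],[0,-3.2,0,0,0,0,0],[0,-3.2,0,0,0,0,0]])

```text
time: 28.35
ee_pos: [0.5375, -0.0248, 0.0857]
ee_rot: [[-0.986, -0.167, 0.0], [-0.167, 0.986, 0.0], [-0.0, 0.0, -1.0]]
force: [-5.7, 1.4, 10.3]
grip_width: 0.0154
```

```bash
python3 - <<'E'
from h import *
s=st(); print(w2v(s["ee_pos"])); c=cam("side"); cv2.imwrite("pics/s17.png",cv2.resize(c["image"][130:260,180:340],None,fx=4,fy=4))
E
```

```text
t 28.35 pos [ 0.5375 -0.0248  0.0857] yaw_y 99.63 tilt 0.01 F [-5.7  1.4 10.3] M [ 0.36  0.99 -0.07] w 15.4 q [-0.05  0.2  -0.3   1.07  0.   -0.21]
[-0.08435402  0.00179161  0.05074666]
```

View pics/s17.png

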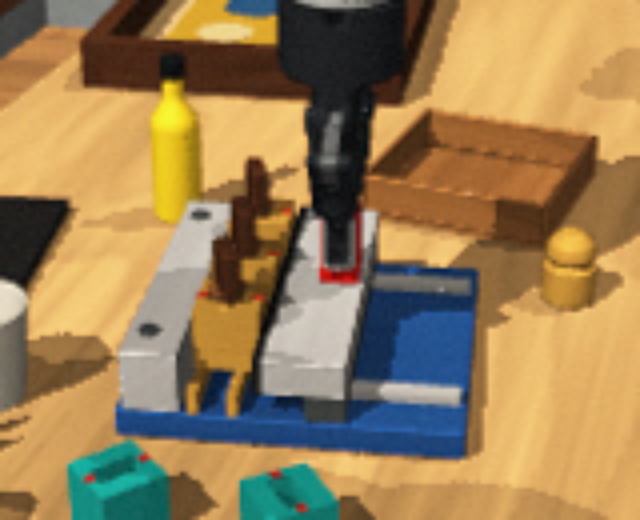

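Emit:
apply_moves(rows=[[0,-0.2,0,-0.2,0,0,0],[0,-0.35,0,-0.2,0,0,0],[0,-0.5,0,-0.2,0,0,0],[0,-0.5,0,-0.2,0,0,0]])

```text
time: 28.9
ee_pos: [0.5406, -0.0242, 0.0858]
ee_rot: [[-0.986, -0.167, -0.004], [-0.167, 0.986, -0.0], [0.004, 0.0, -1.0]]
force: [-8.0, 1.8, 1.0]
grip_width: 0.0153
```

```bash
python3 - <<'E'
from h import *
s=st(); print(w2v(s["ee_pos"]))
E
```

```text
t 28.9 pos [ 0.5406 -0.0242  0.0858] yaw_y 99.61 tilt 0.24 F [-8.   1.8  1. ] M [ 0.14  0.86 -0.04] w 15.3 q [-0.04  0.21 -0.29  1.08 -0.   -0.21]
[-0.08119032  0.00181616  0.05079522]
```

Emit:
apply_moves(rows=[[0,-0.15,0,0,0,0,0],[0,-0.3,0,0,0,0,0],[0,-0.3,0,0,0,0,0]])

```text
time: 29.28
ee_pos: [0.5415, -0.0241, 0.0858]
ee_rot: [[-0.986, -0.167, -0.008], [-0.167, 0.986, -0.001], [0.008, 0.0, -1.0]]
force: [-15.3, -0.8, 6.9]
grip_width: 0.0153
```

```bash
python3 - <<'E'
from h import *
s=st(); print(w2v(s["ee_pos"])); c=cam("side"); cv2.imwrite("pics/s18.png",cv2.resize(c["image"][130:260,180:340],None,fx=4,fy=4))
E
```

```text
t 29.27 pos [ 0.5415 -0.0241  0.0858] yaw_y 99.61 tilt 0.46 F [-15.3  -0.8   6.9] M [-0.09  2.33  0.03] w 15.3 q [-0.04  0.21 -0.29  1.08 -0.   -0.21]
[-0.0802722   0.00181674  0.05076981]
```

View pics/s18.png

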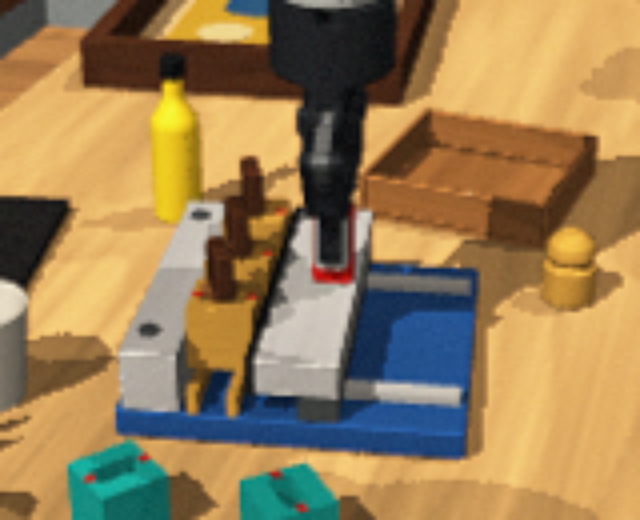

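Emit:
apply_moves(rows=[[0,-0.15,0,-0.1,0,0,0],[0,-0.2,0,-0.1,0,0,0],[0,-0.2,0,-0.1,0,0,0]])

```text
time: 29.7
ee_pos: [0.5416, -0.0241, 0.0858]
ee_rot: [[-0.986, -0.166, -0.012], [-0.166, 0.986, -0.002], [0.012, 0.0, -1.0]]
force: [-20.2, -2.4, 5.1]
grip_width: 0.0155
```

```bash
python3 - <<'E'
from h import *
s=st(); print(w2v(s["ee_pos"]))
E
```

```text
t 29.7 pos [ 0.5416 -0.0241  0.0858] yaw_y 99.58 tilt 0.69 F [-20.2  -2.4   5.1] M [-0.35  3.01 -0.07] w 15.5 q [-0.04  0.21 -0.28  1.09 -0.   -0.21]
[-0.08025415  0.00180981  0.05079365]
```

Emit:
apply_moves(rows=[[0,0.3,0,0,0,0,0],[0,0.4,0,0,0,0,0],[0.4,0.4,0,0,0,0,0],[0.4,0.4,0,0,0,0,0],[0.4,0.4,0,-4,0,0,0],[0.4,0.4,0,-9,0,0,0],[0.4,0.4,0,-14,0,0,0],[0.4,0.4,0,-15,0,0,0]])

```text
time: 30.7
ee_pos: [0.5462, -0.0241, 0.2422]
ee_rot: [[-0.986, -0.167, 0.009], [-0.167, 0.986, -0.001], [-0.009, -0.002, -1.0]]
force: [0.8, -0.3, -0.3]
grip_width: 0.034
```

Emit:
apply_moves(rows=[[0.4,0,0,0,0,0,0]])

```text
time: 30.82
ee_pos: [0.5448, -0.024, 0.2383]
ee_rot: [[-0.986, -0.167, 0.003], [-0.167, 0.986, -0.0], [-0.003, -0.001, -1.0]]
force: [-0.2, 0.4, -0.5]
grip_width: 0.0344
```

```bash
cat >> h.py <<'E'
def reds(c,z,mn=8):
    hsv=cv2.cvtColor(c["image"],cv2.COLOR_BGR2HSV)
    m=cv2.inRange(hsv,(0,150,60),(8,255,255))|cv2.inRange(hsv,(172,130,60),(180,255,255))
    n,l,s,ce=cv2.connectedComponentsWithStats(m)
    for i in range(1,n):
        if s[i,4]>mn:
            p=onz(c,*ce[i],z); print("red",s[i,4],ce[i].round(1),p.round(4),"vise",(w2v(p)*1000).round(1))
def wingv(c,x,y,**k):
    p=v2w(x,y); r=wing(c,p[0],p[1],zlo=.100,zhi=.118,r=.03,**k)
    if r is None: return None
    return r[0],"ctr vise mm",(w2v(np.append(r[1],r[2][2]))*1000).round(1),"ang vise",(r[4]-VY)%180,r[5],"pca",(r[7]-VY)%180
E
python3 - <<'E'
from h import *; import pickle
s=st(); c=cam("wrist"); cv2.imwrite("pics/w19.png",c["image"]); pickle.dump(c,open("w19.pkl","wb"))
c2=cam("side"); cv2.imwrite("pics/s19.png",cv2.resize(c2["image"][130:260,180:340],None,fx=4,fy=4))
for y in (-.06,0,.06): print(wingv(c,-.02,y))
reds(c,.075)
E
```

```text
t 30.82 pos [ 0.5448 -0.024   0.2383] yaw_y 99.63 tilt 0.17 F [-0.2  0.4 -0.5] M [ 0.08 -0.03 -0.02] w 34.4 q [-0.04  0.16 -0.01  1.4  -0.   -0.21]
(448, 'ctr vise mm', array([-18.6, -62.2,  72.4]), 'ang vise', np.float32(105.23733), array([11.8, 29.6]), 'pca', np.float64(105.1312086313122))
(449, 'ctr vise mm', array([-19.2,  -0.5,  72.4]), 'ang vise', np.float32(109.50088), array([11.9, 30. ]), 'pca', np.float64(109.10170129108567))
(364, 'ctr vise mm', array([-20.4,  59.8,  72.2]), 'ang vise', np.float32(111.823814), array([11.9, 24.7]), 'pca', np.float64(107.27430459787526))
red 10 [453.3 150.4] [0.4941 0.1618 0.075 ] vise [-96. 193.  40.]
red 562 [252.3 171.5] [ 0.5469 -0.0238  0.075 ] vise [-75.    1.2  40. ]
red 27 [188.9 207.4] [ 0.595  -0.0809  0.075 ] vise [-37.  -63.1  40. ]
red 30 [250.3 208.1] [ 0.5853 -0.0193  0.075 ] vise [-36.4  -0.7  40. ]
red 29 [307.7 207.7] [0.5751 0.038  0.075 ] vise [-36.9  57.5  40. ]
```

View pics/w19.png

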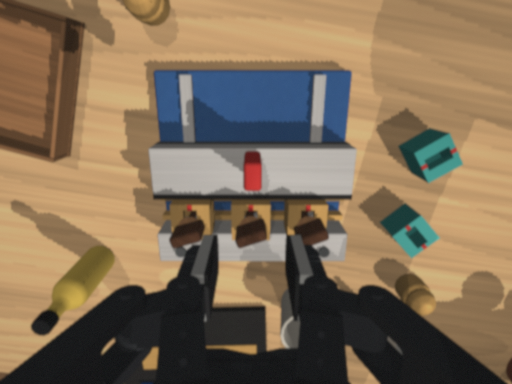

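View pics/s19.png

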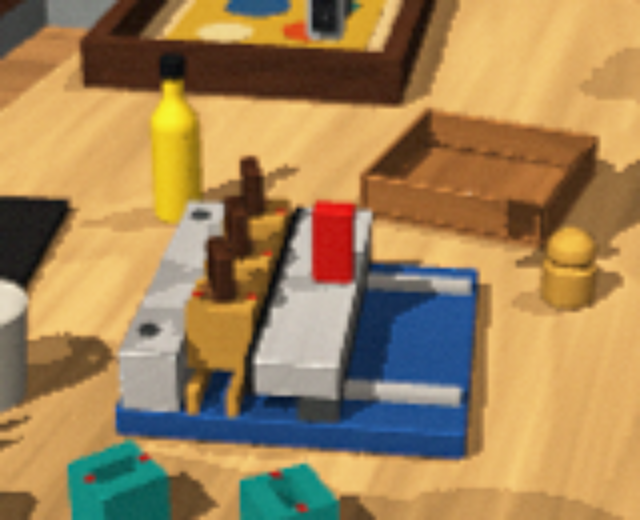

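The side view shows the jaw closed against all three blocks with no visible gap. Wing centres are about 20 mm in front of the fixed jaw at y = -62, 0 and 60 mm, and the marks lie along the vise's x. Now to block S to try its plug clockwise.

```bash
python3 - <<'E'
from h import *
move(v2w(-.0195,-.0615,.110),204.8)
E
```

```text
alt [ 1.000e-01 -0.000e+00 -1.052e+02]
shift [-5.88 -6.31  9.1 ] turn [-3.000e-02 -7.000e-02  7.482e+01] q6 -0.21
```

Emit:
apply_moves(rows=[[0.35,-0.8,-1,0,0,0,-10],[0.35,-1.6,-2,0,0,0,-20],[0.35,-2.4,-3,0,0,0,-30],[0.35,-3.2,-4,0,0,0,-40],[0.35,-4,-5,0,0,0,-50],[0.35,-5,-5.5,0,0,0,-60],[0.35,-5.9,-6.3,0,0,0,-70],[0.35,-5.9,-6.3,0,0,0,-80]])

```text
time: 31.92
ee_pos: [0.6125, -0.0766, 0.2348]
ee_rot: [[-0.001, -1.0, -0.003], [-1.0, 0.001, 0.0], [-0.0, 0.003, -1.0]]
force: [0.0, 0.4, -0.1]
grip_width: 0.0299
```

Emit:
apply_moves(rows=[[0.35,0,0,0,0,0,-10],[0.35,0,0,3,0,0,-20],[0.35,0,0,6,0,0,-25.2],[0.35,0,0,6,0,0,-25.2],[0.35,0,0,6,0,0,-25.2]])

```text
time: 32.55
ee_pos: [0.6125, -0.0762, 0.1775]
ee_rot: [[0.418, -0.908, -0.001], [-0.908, -0.418, 0.0], [-0.0, 0.0, -1.0]]
force: [-0.2, 0.2, -0.4]
grip_width: 0.03
```

```bash
python3 - <<'E'
from h import *
s=st(); print(w2v(s["ee_pos"])); move(v2w(-.0195,-.0615,.058),204.8)
c=cam("wrist"); cv2.imwrite("pics/w20.png",c["image"])
for y in (-.06,0,.06): print(wingv(c,-.02,y))
E
```

```text
t 32.55 pos [ 0.6125 -0.0762  0.1775] yaw_y -155.27 tilt 0.03 F [-0.2  0.2 -0.4] M [0.   0.02 0.  ] w 30.0 q [-0.12  0.31  0.05  1.31 -0.   -2.13]
[-0.01903797 -0.06139745  0.14245385]
alt [  0.   -0.  179.9]
shift [-0.    0.04  8.45] turn [ 0.03  0.01 -0.07] q6 -2.13
(716, 'ctr vise mm', array([-16.8, -63.3,  73.2]), 'ang vise', np.float32(105.24883), array([11.8, 29.9]), 'pca', np.float64(105.46949794816355))
(589, 'ctr vise mm', array([-17.8,  -1.5,  72.7]), 'ang vise', np.float32(109.741875), array([12.2, 30.2]), 'pca', np.float64(108.34914520062203))
(344, 'ctr vise mm', array([-18.4,  54.5,  72.3]), 'ang vise', np.float32(112.39744), array([ 9.6, 26.8]), 'pca', np.float64(112.2617047341678))
```

View pics/w20.png

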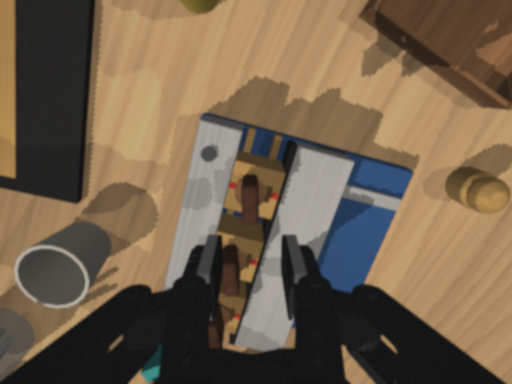

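Emit:
apply_moves(rows=[[0.35,0,0,4,0,0,0],[0.35,0,0,7,0,0,0],[0.35,0,0,8.4,0,0,0],[0.35,0,0,8.4,0,0,0],[0,0,0,8.4,0,0,0],[0,0,0,8.4,0,0,0],[0,0,0,8.4,0,0,0],[0,0,0,8.4,0,0,0]], squeeze=90)

```text
time: 33.6
ee_pos: [0.6136, -0.0764, 0.0952]
ee_rot: [[0.42, -0.908, 0.003], [-0.908, -0.42, -0.0], [0.002, -0.003, -1.0]]
force: [-0.3, 0.9, 5.9]
grip_width: 0.0103
```

```bash
python3 - <<'E'
from h import *
s=st(); print(w2v(s["ee_pos"]))
E
```

```text
t 33.6 pos [ 0.6136 -0.0764  0.0952] yaw_y -155.18 tilt 0.19 F [-0.3  0.9  5.9] M [-0.01 -0.01  0.01] w 10.3 q [-0.12  0.33 -0.1   1.13  0.   -2.13]
[-0.01792162 -0.06174359  0.06020623]
```

Centred, with side forces under 1 N. Turning +20° about the tool z (clockwise from above) to feel the torque.

Emit:
apply_moves(rows=[[0,0,0,-0.1,0,0,5],[0,0,0,-0.1,0,0,10],[0,0,0,-0.1,0,0,15],[0,0,0,-0.1,0,0,20],[0,0,0,-0.1,0,0,20]])

```text
time: 34.22
ee_pos: [0.613, -0.0763, 0.0952]
ee_rot: [[0.085, -0.996, 0.002], [-0.996, -0.085, -0.0], [0.0, -0.002, -1.0]]
force: [-0.4, 0.5, 4.8]
grip_width: 0.0102
```

```bash
python3 - <<'E'
from h import *
s=st(); print(w2v(s["ee_pos"])); c2=cam("side"); cv2.imwrite("pics/s21.png",cv2.resize(c2["image"][130:260,180:340],None,fx=4,fy=4))
E
```

```text
t 34.23 pos [ 0.613  -0.0763  0.0952] yaw_y -175.13 tilt 0.09 F [-0.4  0.5  4.8] M [0.02 0.07 0.  ] w 10.2 q [-0.12  0.33 -0.1   1.13  0.   -1.78]
[-0.01849104 -0.06155946  0.06023808]
```

View pics/s21.png

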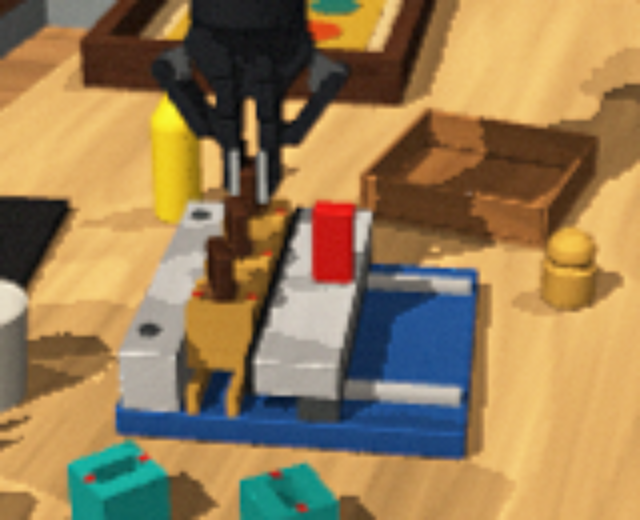

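Emit:
apply_moves(rows=[[0,0,0,0,0,0,5],[0,0,0,0,0,0,10],[0,0,0,0,0,0,15],[0,0,0,0,0,0,20],[0,0,0,0,0,0,25],[0,0,0,0,0,0,30]])

```text
time: 35.02
ee_pos: [0.6131, -0.0763, 0.0952]
ee_rot: [[-0.427, -0.904, 0.002], [-0.904, 0.427, -0.0], [-0.001, -0.002, -1.0]]
force: [-0.5, 0.7, 4.2]
grip_width: 0.0101
```

```bash
python3 - <<'E'
from h import *
s=st(); print(w2v(s["ee_pos"]))
E
```

```text
t 35.02 pos [ 0.6131 -0.0763  0.0952] yaw_y 154.75 tilt 0.1 F [-0.5  0.7  4.2] M [0.03 0.01 0.01] w 10.1 q [-0.12  0.33 -0.1   1.13  0.   -1.25]
[-0.01842769 -0.06158106  0.06022078]
```

Emit:
apply_moves(rows=[[0,0,0,0,0,0,8],[0,0,0,0,0,0,16],[0,0,0,0,0,0,24],[0,0,0,0,0,0,32],[0,0,0,0,0,0,40],[0,0,0,0,0,0,48],[0,0,0,0,0,0,55],[0,0,0,0,0,0,55]])

```text
time: 36.02
ee_pos: [0.6125, -0.0763, 0.0952]
ee_rot: [[-0.985, -0.171, 0.001], [-0.171, 0.985, -0.0], [-0.001, -0.0, -1.0]]
force: [-1.3, -0.0, 6.6]
grip_width: 0.0104
```

```bash
python3 - <<'E'
from h import *
s=st(); print(w2v(s["ee_pos"])); c=cam("wrist"); cv2.imwrite("pics/w22.png",c["image"]); c2=cam("side"); cv2.imwrite("pics/s22.png",cv2.resize(c2["image"][130:260,180:340],None,fx=4,fy=4))
E
```

```text
t 36.02 pos [ 0.6125 -0.0763  0.0952] yaw_y 99.86 tilt 0.04 F [-1.3 -0.   6.6] M [-0.    0.43  0.02] w 10.4 q [-0.12  0.33 -0.1   1.14 -0.   -0.3 ]
[-0.01899495 -0.0614714   0.06022318]
```

View pics/w22.png

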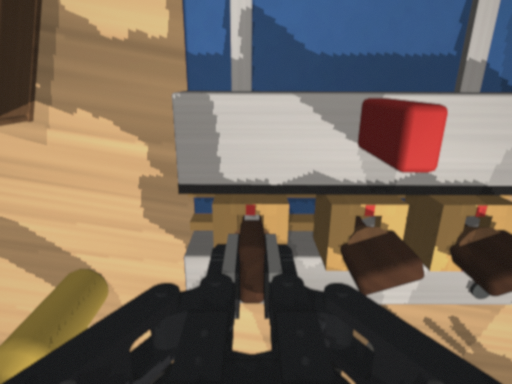

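View pics/s22.png

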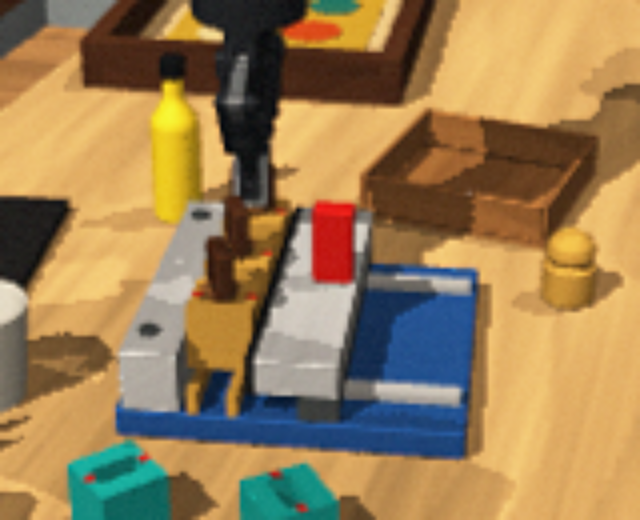

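The wing now points at the red mark at (250,210) and the block hasn't moved. Pulling up gently.

Emit:
apply_moves(rows=[[0,0,0,-0.2,0,0,0],[0,0,0,-0.4,0,0,0],[0,0,0,-0.6,0,0,0]])

```text
time: 36.5
ee_pos: [0.6124, -0.0763, 0.1001]
ee_rot: [[-0.985, -0.171, -0.001], [-0.171, 0.985, -0.0], [0.001, 0.0, -1.0]]
force: [-0.3, -1.0, -1.0]
grip_width: 0.0103
```

```bash
python3 - <<'E'
from h import *
s=st(); print(w2v(s["ee_pos"]))
E
```

```text
t 36.5 pos [ 0.6124 -0.0763  0.1001] yaw_y 99.84 tilt 0.03 F [-0.3 -1.  -1. ] M [-0.13 -0.01  0.04] w 10.3 q [-0.12  0.33 -0.09  1.15 -0.   -0.3 ]
[-0.01914552 -0.06143925  0.06506744]
```

Emit:
apply_moves(rows=[[0,0,0,-1,0,0,0],[0,0,0,-2.5,0,0,0],[0,0,0,-4,0,0,0],[0,0,0,-7,0,0,0],[0,0,0,-11,0,0,0],[0,0,0,-13,0,0,0]])

```text
time: 37.25
ee_pos: [0.6132, -0.0761, 0.2342]
ee_rot: [[-0.985, -0.171, 0.004], [-0.171, 0.985, -0.0], [-0.004, -0.001, -1.0]]
force: [0.5, -0.2, -0.7]
grip_width: 0.0108
```

```bash
cat >> h.py <<'E'
def tray(c,x0=.49,y0=-.31,r=.13):
    # rim points from the depth map: 27..42 mm high
    P=cloud(c); hsv=cv2.cvtColor(c["image"],cv2.COLOR_BGR2HSV)
    m=(c["z_map"]>0)&(P[...,2]>.028)&(P[...,2]<.042)&(np.hypot(P[...,0]-x0,P[...,1]-y0)<r)
    q=(P[m][:,:2]*1000).astype(np.float32); rc=cv2.minAreaRect(q)
    return len(q),np.round(rc[0],1),np.round(rc[1],1),rc[2]
E
python3 - <<'E'
from h import *; import pickle
s=st(); c=cam("top"); cv2.imwrite("pics/t23.png",c["image"]); pickle.dump(c,open("t23.pkl","wb")); print(tray(c)); 
c=cam("wrist"); cv2.imwrite("pics/w23.png",c["image"]); print(tray(c))
for y in (-.06,0,.06): print(wingv(c,-.02,y))
E
```

```text
t 37.25 pos [ 0.6132 -0.0761  0.2342] yaw_y 99.83 tilt 0.24 F [ 0.5 -0.2 -0.7] M [ 0.03 -0.06  0.03] w 10.8 q [-0.12  0.3   0.16  1.43  0.   -0.3 ]
(0, array([0., 0.]), array([0., 0.]), 0.0)
(1421, array([ 555.9, -265. ]), array([ 74.4, 143.5]), 35.87818908691406)
None
(510, 'ctr vise mm', array([-18.6,  -0.6,  72.7]), 'ang vise', np.float32(109.456215), array([12.5, 29.9]), 'pca', np.float64(109.4459394864917))
(549, 'ctr vise mm', array([-19. ,  57.3,  72.3]), 'ang vise', np.float32(111.72655), array([12. , 30.1]), 'pca', np.float64(112.87236130506402))
```

View pics/w23.png

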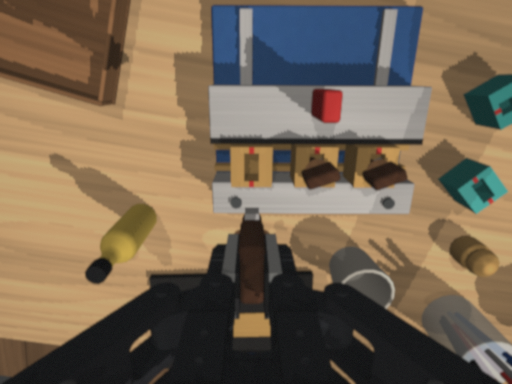

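View pics/t23.png

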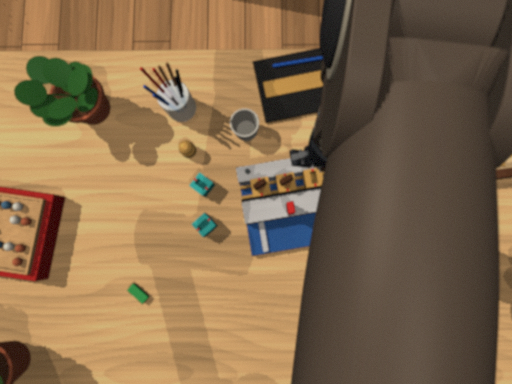

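The plug is out: the empty slot shows at (251,167). The tray is partly in view at the upper left, so I'll move toward it for a measurement.

```bash
python3 - <<'E'
from h import *
move((.47,-.27,.235),99.8)
E
```

```text
alt [-5.0e-01 -1.0e-01 -1.8e+02]
shift [ 17.47 -16.64  -0.15] turn [-0.08  0.34  0.03] q6 -0.3
```

Emit:
apply_moves(rows=[[0,3,-2.9,0,0,0,0],[0,6.5,-6.2,0,0,0,0],[0,10,-9.5,0,0,0,0],[0,13.5,-12.8,0,0,0,0],[0,16.5,-15.7,0,0,0,0],[0,17.5,-16.6,0,0,0,0],[0,17.5,-16.6,0,0,0,0]])

```text
time: 38.22
ee_pos: [0.4681, -0.2698, 0.23]
ee_rot: [[-0.986, -0.169, -0.0], [-0.169, 0.986, 0.001], [-0.0, 0.001, -1.0]]
force: [-0.1, -0.2, -0.4]
grip_width: 0.0106
```

```bash
python3 - <<'E'
from h import *; import pickle
s=st(); c=cam("wrist"); cv2.imwrite("pics/w24.png",c["image"]); print(tray(c)); pickle.dump(c,open("w24.pkl","wb"))
E
```

```text
t 38.23 pos [ 0.4681 -0.2698  0.23  ] yaw_y 99.75 tilt 0.04 F [-0.1 -0.2 -0.4] M [0.01 0.01 0.02] w 10.6 q [-0.52  0.16 -0.03  1.38  0.   -0.69]
(2495, array([ 501.6, -305.9]), array([150.2, 150.3]), 83.40184020996094)
```

View pics/w24.png

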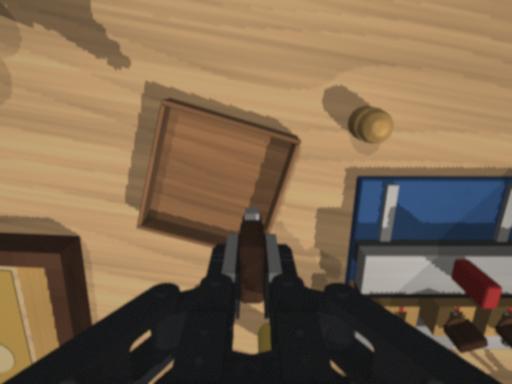

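```bash
python3 - <<'E'
from h import *
move((.472,-.338,.056),99.8)
E
```

```text
alt [-0.0e+00  1.0e-01 -1.8e+02]
shift [ 0.84 -6.85 17.4 ] turn [0.04 0.01 0.01] q6 -0.69
```

Emit:
apply_moves(rows=[[0,0.4,-3.4,1,0,0,0],[0,0.8,-6.8,5,0,0,0],[0,0.8,-6.8,10,0,0,0],[0,0.8,-6.8,14,0,0,0],[0,0.8,-6.8,16.5,0,0,0],[0,0.8,-6.8,17.2,0,0,0],[0,0.8,-6.8,17.4,0,0,0],[0,0.8,-6.8,17.4,0,0,0]])

```text
time: 39.28
ee_pos: [0.4731, -0.3381, 0.0575]
ee_rot: [[-0.985, -0.171, 0.002], [-0.171, 0.985, -0.001], [-0.001, -0.001, -1.0]]
force: [0.3, 0.2, -0.9]
grip_width: 0.0104
```

```bash
python3 - <<'E'
from h import *; import pickle
s=st(); c=cam("side"); cv2.imwrite("pics/s25.png",cv2.resize(c["image"][110:260,200:360],None,fx=4,fy=4))
E
```

```text
t 39.27 pos [ 0.4731 -0.3381  0.0575] yaw_y 99.86 tilt 0.11 F [ 0.3  0.2 -0.9] M [ 0.03  0.02 -0.01] w 10.4 q [-0.62  0.29 -0.25  1.03  0.   -0.79]
```

View pics/s25.png

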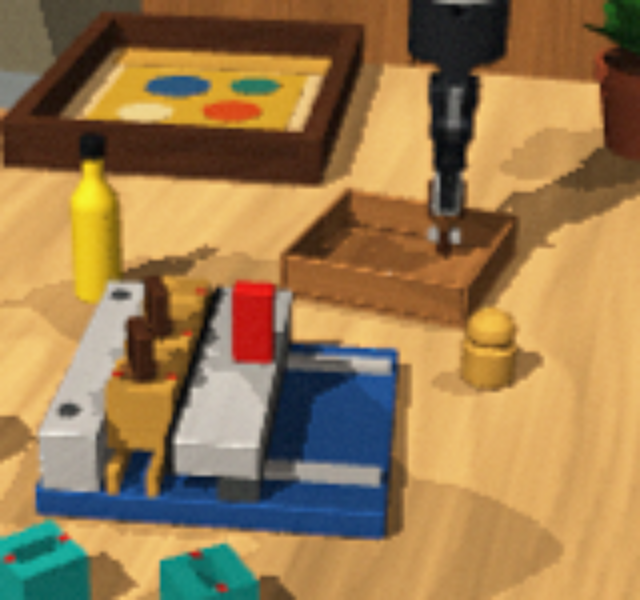

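Emit:
apply_moves(rows=[[0,0,0,0.3,0,0,0],[0,0,0,0.3,0,0,0],[0.25,0,0,0.3,0,0,0],[0.3,0,0,0.3,0,0,0],[0.3,0,0,-4,0,0,0],[0.3,0,0,-9,0,0,0],[0.3,0,0,-14,0,0,0],[0.3,0,0,-18,0,0,0]])

```text
time: 40.33
ee_pos: [0.4723, -0.3382, 0.2388]
ee_rot: [[-0.985, -0.171, 0.002], [-0.171, 0.985, -0.001], [-0.001, -0.001, -1.0]]
force: [0.2, 0.6, 0.3]
grip_width: 0.026
```

```bash
python3 - <<'E'
from h import *; import pickle
s=st(); c=cam("wrist"); cv2.imwrite("pics/w26.png",c["image"]); print(tray(c))
move(v2w(-.0188,-.0008,.2),207)
E
```

```text
t 40.33 pos [ 0.4723 -0.3382  0.2388] yaw_y 99.82 tilt 0.11 F [0.2 0.6 0.3] M [-0.08 -0.05 -0.03] w 26.0 q [-0.62  0.23  0.08  1.42  0.   -0.79]
(2572, array([ 501.6, -305.9]), array([150.1, 150. ]), 83.37679290771484)
alt [-6.000e-01 -1.000e-01 -1.072e+02]
shift [-18.23  29.58   0.83] turn [-0.08  0.53 72.82] q6 -0.79
```

View pics/w26.png

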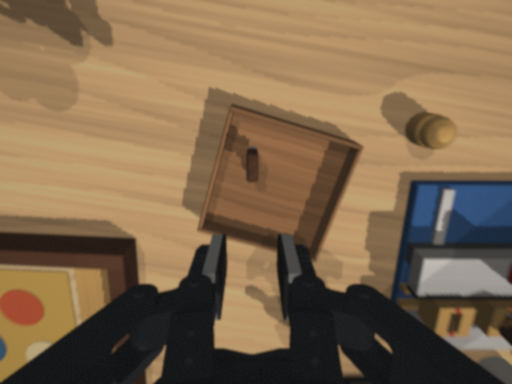

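The plug stands upright in the tray at (252,165). Next, block Q's plug.

```bash
python3 - <<'E'
from h import *
move(v2w(-.0185,-.0003,.2),209)
E
```

```text
alt [-6.000e-01 -1.000e-01 -1.092e+02]
shift [-18.26  29.63   0.83] turn [-0.09  0.52 70.82] q6 -0.79
```

Emit:
apply_moves(rows=[[0.35,-2.5,4,-0.8,0,0,-10],[0.35,-5.2,8.4,-0.8,0,0,-20],[0.35,-8,13,-0.8,0,0,-30],[0.35,-10.8,17.5,-0.8,0,0,-40],[0.35,-13.6,22,-0.8,0,0,-50],[0.35,-16.2,26.2,-0.8,0,0,-60],[0.35,-18,29.2,-0.8,0,0,-70],[0.35,-18.2,29.6,-0.8,0,0,-80]])

```text
time: 41.38
ee_pos: [0.6016, -0.0129, 0.2437]
ee_rot: [[0.006, -1.0, -0.0], [-1.0, -0.006, 0.0], [-0.0, 0.0, -1.0]]
force: [-0.1, -0.1, -0.0]
grip_width: 0.0298
```

Emit:
apply_moves(rows=[[0.35,0,0,0,0,0,-10],[0.35,0,0,3,0,0,-20],[0.35,0,0,6,0,0,-29],[0.35,0,0,6,0,0,-29],[0.35,0,0,6,0,0,-29]])

```text
time: 42.0
ee_pos: [0.6012, -0.0154, 0.1853]
ee_rot: [[0.48, -0.877, 0.001], [-0.877, -0.48, -0.0], [0.0, -0.001, -1.0]]
force: [-0.0, 0.0, 1.0]
grip_width: 0.0302
```

```bash
python3 - <<'E'
from h import *
s=st(); print(w2v(s["ee_pos"])); move(v2w(-.0185,-.0003,.060),209)
c=cam("wrist"); cv2.imwrite("pics/w27.png",c["image"])
for y in (0,.06): print(wingv(c,-.02,y))
E
```

```text
t 42.0 pos [ 0.6012 -0.0154  0.1853] yaw_y -151.33 tilt 0.05 F [-0.  0.  1.] M [ 0.06 -0.04  0.01] w 30.2 q [-0.03  0.27  0.02  1.31  0.   -2.1 ]
[-0.01995194  0.00047894  0.15033686]
alt [-0.000e+00  1.000e-01  1.797e+02]
shift [ 0.12 -0.1   9.03] turn [-0.05 -0.03 -0.33] q6 -2.1
(677, 'ctr vise mm', array([-17.7,  -1.5,  73.2]), 'ang vise', np.float32(109.058754), array([11.7, 29.5]), 'pca', np.float64(109.32559636584585))
(428, 'ctr vise mm', array([-19.6,  56. ,  72.8]), 'ang vise', np.float32(105.222626), array([10.2, 29.9]), 'pca', np.float64(109.3570493687041))
```

View pics/w27.png

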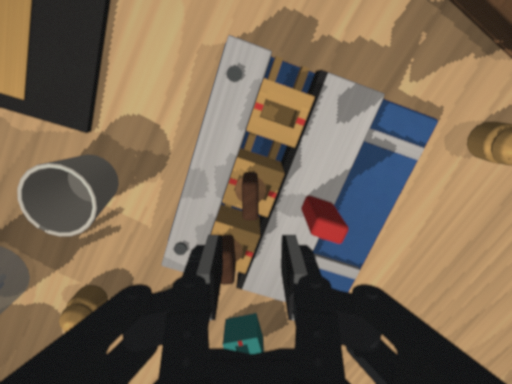

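Emit:
apply_moves(rows=[[0.35,0.1,-0.1,4,0,0,0],[0.35,0.1,-0.1,7,0,0,0],[0.35,0.1,-0.1,8.9,0,0,0],[0.35,0.1,-0.1,8.9,0,0,0],[0,0.1,-0.1,8.9,0,0,0],[0,0.1,-0.1,8.9,0,0,0],[0,0.1,-0.1,8.9,0,0,0],[0,0.1,-0.1,8.9,0,0,0]])

```text
time: 43.05
ee_pos: [0.6035, -0.0157, 0.0973]
ee_rot: [[0.482, -0.876, 0.004], [-0.876, -0.482, -0.0], [0.002, -0.003, -1.0]]
force: [-0.1, -0.8, 7.0]
grip_width: 0.0101
```

```bash
python3 - <<'E'
from h import *
s=st(); print(w2v(s["ee_pos"]))
E
```

```text
t 43.05 pos [ 0.6035 -0.0157  0.0973] yaw_y -151.19 tilt 0.2 F [-0.1 -0.8  7. ] M [ 0.04  0.06 -0.05] w 10.1 q [-0.03  0.31 -0.13  1.13 -0.   -2.1 ]
[-0.01776319 -0.00027164  0.06228734]
```

Emit:
apply_moves(rows=[[0,0,0,-0.1,0,0,8],[0,0,0,-0.1,0,0,16],[0,0,0,-0.1,0,0,24],[0,0,0,-0.1,0,0,32],[0,0,0,-0.1,0,0,40],[0,0,0,-0.1,0,0,48],[0,0,0,-0.1,0,0,56],[0,0,0,-0.1,0,0,60]])

```text
time: 44.05
ee_pos: [0.6029, -0.0157, 0.0973]
ee_rot: [[-0.52, -0.854, 0.002], [-0.854, 0.52, -0.0], [-0.001, -0.001, -1.0]]
force: [0.0, -0.8, 0.9]
grip_width: 0.0101
```

Emit:
apply_moves(rows=[[0,0,0,0,0,0,8],[0,0,0,0,0,0,16],[0,0,0,0,0,0,24],[0,0,0,0,0,0,32],[0,0,0,0,0,0,40],[0,0,0,0,0,0,48],[0,0,0,0,0,0,49],[0,0,0,0,0,0,49]])

```text
time: 45.05
ee_pos: [0.6015, -0.0152, 0.0973]
ee_rot: [[-0.985, -0.171, -0.001], [-0.171, 0.985, 0.001], [0.001, 0.001, -1.0]]
force: [-4.6, 0.9, 5.6]
grip_width: 0.0103
```

```bash
python3 - <<'E'
from h import *
s=st(); print(w2v(s["ee_pos"])); c=cam("wrist"); cv2.imwrite("pics/w28.png",c["image"])
E
```

```text
t 45.05 pos [ 0.6015 -0.0152  0.0973] yaw_y 99.82 tilt 0.07 F [-4.6  0.9  5.6] M [0.39 0.99 0.06] w 10.3 q [-0.03  0.31 -0.13  1.13  0.   -0.2 ]
[-0.01963465  0.00054602  0.06229476]
```

View pics/w28.png

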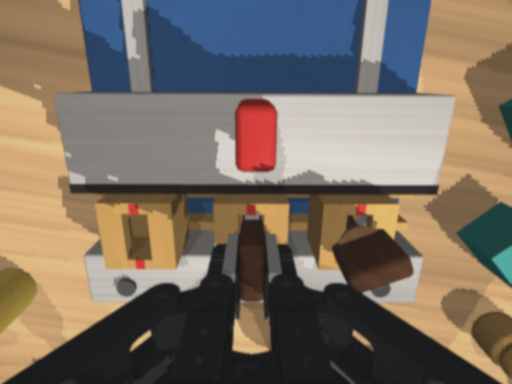

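Aligned with the mark at (250,208). Pulling.

Emit:
apply_moves(rows=[[0,0.1,0,-0.2,0,0,0],[0,0.1,0,-0.4,0,0,0],[0,0.1,0,-0.6,0,0,0]])

```text
time: 45.48
ee_pos: [0.6015, -0.0159, 0.1025]
ee_rot: [[-0.985, -0.17, 0.0], [-0.17, 0.985, -0.0], [-0.0, -0.0, -1.0]]
force: [0.1, 0.2, -0.1]
grip_width: 0.0104
```

```bash
python3 - <<'E'
from h import *
s=st(); print(w2v(s["ee_pos"]))
E
```

```text
t 45.48 pos [ 0.6015 -0.0159  0.1025] yaw_y 99.82 tilt 0.01 F [ 0.1  0.2 -0.1] M [-0.05 -0.03 -0.01] w 10.4 q [-0.03  0.3  -0.13  1.14 -0.   -0.2 ]
[-0.01983843 -0.00013499  0.06746786]
```

Emit:
apply_moves(rows=[[0,0,0,-1,0,0,0],[0,0,0,-2.5,0,0,0],[0,0,0,-4,0,0,0],[0,0,0,-7,0,0,0],[0,0,0,-11,0,0,0],[0,0,0,-13.5,0,0,0]])

```text
time: 46.22
ee_pos: [0.6018, -0.0159, 0.2407]
ee_rot: [[-0.985, -0.171, 0.003], [-0.171, 0.985, -0.0], [-0.003, -0.001, -1.0]]
force: [0.8, -0.1, -1.2]
grip_width: 0.0104
```

```bash
python3 - <<'E'
from h import *
s=st(); move((.46,-.26,.24),99.8)
c=cam("wrist"); cv2.imwrite("pics/w29.png",c["image"]); print(wingv(c,-.02,.06)); reds(c,.075)
E
```

```text
t 46.23 pos [ 0.6018 -0.0159  0.2407] yaw_y 99.82 tilt 0.19 F [ 0.8 -0.1 -1.2] M [ 0.01 -0.02 -0.04] w 10.4 q [-0.03  0.27  0.14  1.43 -0.   -0.2 ]
alt [-3.0e-01 -1.0e-01 -1.8e+02]
shift [ 1.814e+01 -2.163e+01  2.000e-02] turn [-0.04  0.19  0.02] q6 -0.2
(494, 'ctr vise mm', array([-18.6,  57.7,  72.7]), 'ang vise', np.float32(113.530525), array([12.5, 29.9]), 'pca', np.float64(112.37705668087688))
red 551 [254.4 107.5] [ 0.544  -0.0241  0.075 ] vise [-77.8   1.4  40. ]
red 12 [466.2  94.8] [0.5001 0.1638 0.075 ] vise [-89.8 194.   40. ]
red 9 [434.8 112.9] [0.5203 0.1414 0.075 ] vise [-73.7 168.5  40. ]
red 36 [186.9 151.5] [ 0.5958 -0.0811  0.075 ] vise [-36.3 -63.5  40. ]
red 35 [251.9 151.6] [ 0.5851 -0.0193  0.075 ] vise [-36.5  -0.7  40. ]
red 31 [312.9 151.8] [0.5753 0.0387 0.075 ] vise [-36.5  58.1  40. ]
red 27 [189.  183.8] [ 0.6281 -0.0756  0.075 ] vise [ -3.6 -63.4  40. ]
red 24 [251.9 184.1] [ 0.6176 -0.0137  0.075 ] vise [-3.5 -0.6 40. ]
```

View pics/w29.png

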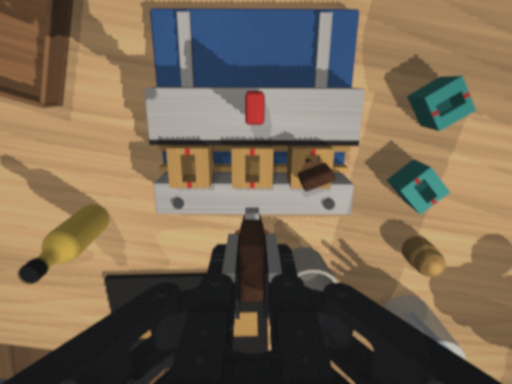

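Two slots are empty, and the marks put both block centres at vise x = -20.0 mm. Going to the tray.

Emit:
apply_moves(rows=[[0,2.7,-3.2,0,0,0,0],[0,5.8,-7,0,0,0,0],[0,9,-10.8,0,0,0,0],[0,12.2,-14.6,0,0,0,0],[0,15.4,-18.4,0,0,0,0],[0,17.5,-20.8,0,0,0,0],[0,18.1,-21.6,0,0,0,0],[0,18.1,-21.6,0,0,0,0]])

```text
time: 47.28
ee_pos: [0.4599, -0.2597, 0.2374]
ee_rot: [[-0.985, -0.17, 0.0], [-0.17, 0.985, 0.0], [-0.0, 0.0, -1.0]]
force: [-0.2, 0.8, -0.7]
grip_width: 0.0101
```

```bash
python3 - <<'E'
from h import *; import pickle
s=st(); c=cam("wrist"); cv2.imwrite("pics/w30.png",c["image"]); print(tray(c)); print(wing(c,.472,-.338,zlo=.05,zhi=.075)); pickle.dump(c,open("w30.pkl","wb"))
E
```

```text
t 47.27 pos [ 0.4599 -0.2597  0.2374] yaw_y 99.77 tilt 0.03 F [-0.2  0.8 -0.7] M [ 0.03  0.   -0.02] w 10.1 q [-0.51  0.13 -0.04  1.4   0.   -0.68]
(2452, array([ 501.5, -306.2]), array([150.3, 150.1]), 83.29802703857422)
(450, array([ 0.472 , -0.3388]), array([ 0.4703, -0.3376,  0.0643]), 'rect', np.float32(9.531176), array([29.9, 12.5]), 'pca', np.float64(10.737126328311405))
```

View pics/w30.png

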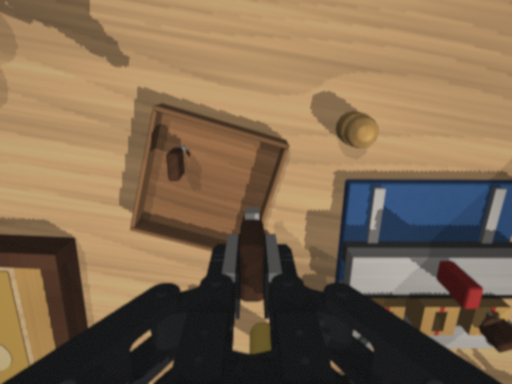

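```bash
python3 - <<'E'
from h import *
move((.475,-.274,.057),99.8)
E
```

```text
alt [  -0.    0. -180.]
shift [-1.2  -1.72 18.03] turn [0.02 0.02 0.03] q6 -0.68
```

Emit:
apply_moves(rows=[[0,-1.2,-1.7,3,0,0,0],[0,-1.2,-1.7,8,0,0,0],[0,-1.2,-1.7,13,0,0,0],[0,-1.2,-1.7,16.5,0,0,0],[0,-1.2,-1.7,17.7,0,0,0],[0,-1.2,-1.7,18.1,0,0,0],[0,-1.2,-1.7,18.2,0,0,0],[0,-1.2,-1.7,18.2,0,0,0]])

```text
time: 48.32
ee_pos: [0.4754, -0.2747, 0.0567]
ee_rot: [[-0.985, -0.171, 0.002], [-0.171, 0.985, -0.001], [-0.002, -0.001, -1.0]]
force: [0.5, 0.0, -0.2]
grip_width: 0.0098
```

Emit:
apply_moves(rows=[[0.25,0,0,0,0,0,0],[0.3,0,0,0,0,0,0],[0.3,0,0,-4,0,0,0],[0.3,0,0,-9,0,0,0],[0.3,0,0,-14,0,0,0],[0.3,0,0,-18,0,0,0]])

```text
time: 49.08
ee_pos: [0.4747, -0.2744, 0.2378]
ee_rot: [[-0.985, -0.17, 0.002], [-0.17, 0.985, -0.001], [-0.002, -0.001, -1.0]]
force: [1.1, -0.5, -0.8]
grip_width: 0.0259
```

```bash
python3 - <<'E'
from h import *; import pickle
s=st(); c=cam("wrist"); cv2.imwrite("pics/w31.png",c["image"]); print(tray(c))
print(wing(c,.472,-.338,zlo=.05,zhi=.075)); print(wing(c,.475,-.274,zlo=.05,zhi=.075))
move(v2w(-.0185,.0585,.2),212.3)
E
```

```text
t 49.08 pos [ 0.4747 -0.2744  0.2378] yaw_y 99.81 tilt 0.12 F [ 1.1 -0.5 -0.8] M [-0.03 -0.09  0.02] w 25.9 q [-0.52  0.17  0.    1.4   0.   -0.7 ]
(2966, array([ 501.5, -306.1]), array([150.3, 150. ]), 83.42032623291016)
(436, array([ 0.4719, -0.3388]), array([ 0.4706, -0.3379,  0.0647]), 'rect', np.float32(9.964269), array([29.5, 12.1]), 'pca', np.float64(10.101464186492649))
(370, array([ 0.4758, -0.2753]), array([ 0.4742, -0.2756,  0.0655]), 'rect', np.float32(10.014889), array([29.4, 11.3]), 'pca', np.float64(9.940193333670038))
alt [-6.000e-01 -1.000e-01 -1.125e+02]
shift [-16.94  29.27   0.75] turn [-6.000e-02  5.300e-01  6.751e+01] q6 -0.7
```

View pics/w31.png

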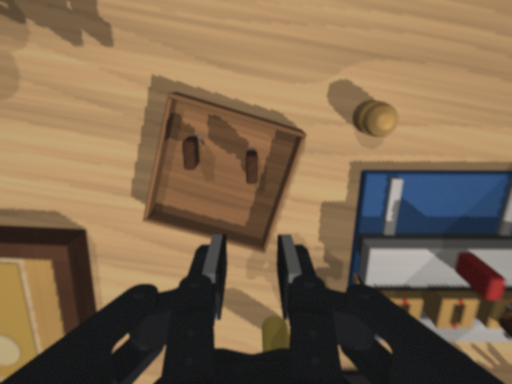

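Two plugs stand in the tray, at (191,152) and (251,166). Next, block P, with its wing about 112.5° from the marks.

Emit:
apply_moves(rows=[[0.35,-2.4,4,-0.8,0,0,-10],[0.35,-5,8.4,-0.8,0,0,-20],[0.35,-7.6,13,-0.8,0,0,-30],[0.35,-10.2,17.5,-0.8,0,0,-40],[0.35,-12.8,22,-0.8,0,0,-50],[0.35,-15.2,26.2,-0.8,0,0,-60],[0.35,-16.8,29,-0.8,0,0,-70],[0.35,-16.9,29.3,-0.8,0,0,-80]])

```text
time: 50.12
ee_pos: [0.5916, 0.0455, 0.2427]
ee_rot: [[0.006, -1.0, -0.0], [-1.0, -0.006, 0.0], [-0.0, 0.0, -1.0]]
force: [-0.2, 0.1, -0.6]
grip_width: 0.0298
```

Emit:
apply_moves(rows=[[0.35,0,0,0,0,0,-10],[0.35,0,0,3,0,0,-20],[0.35,0,0,6,0,0,-30],[0.35,0,0,6,0,0,-32.5],[0.35,0,0,6,0,0,-32.5],[0.35,0,0,6,0,0,-32.5]])

```text
time: 50.88
ee_pos: [0.5913, 0.0432, 0.1838]
ee_rot: [[0.534, -0.846, 0.001], [-0.846, -0.534, 0.0], [0.0, -0.001, -1.0]]
force: [0.5, -0.5, 0.4]
grip_width: 0.0298
```

```bash
python3 - <<'E'
from h import *
s=st(); print(w2v(s["ee_pos"])); 
c=cam("wrist"); cv2.imwrite("pics/w32.png",c["image"])
print(wingv(c,-.02,.06)); move(v2w(-.0185,.0585,.0605),212.2)
E
```

```text
t 50.88 pos [0.5913 0.0432 0.1838] yaw_y -147.73 tilt 0.05 F [ 0.5 -0.5  0.4] M [-0.06  0.04 -0.05] w 29.8 q [ 0.07  0.26 -0.    1.31 -0.   -2.06]
[-0.01994371  0.05988596  0.14876024]
(662, 'ctr vise mm', array([-17.8,  56.6,  73.3]), 'ang vise', np.float32(112.47921), array([11.4, 29. ]), 'pca', np.float64(111.90947328680383))
alt [ 0.000e+00 -1.000e-01 -1.799e+02]
shift [ 0.18 -0.07  8.84] turn [-0.05 -0.03  0.08] q6 -2.06
```

View pics/w32.png

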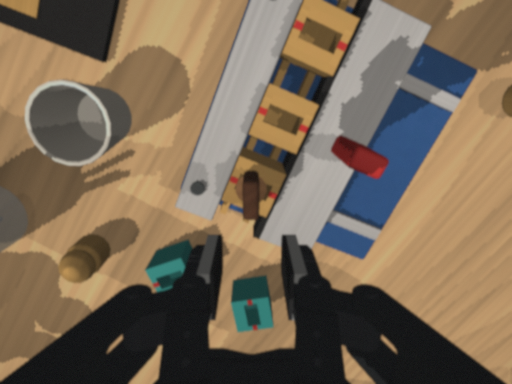

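Emit:
apply_moves(rows=[[0.35,0.2,-0.1,4,0,0,0],[0.35,0.2,-0.1,7,0,0,0],[0.35,0.2,-0.1,8.7,0,0,0],[0.35,0.2,-0.1,8.7,0,0,0],[0,0.2,-0.1,8.7,0,0,0],[0,0.2,-0.1,8.7,0,0,0],[0,0.2,-0.1,8.7,0,0,0],[0,0.2,-0.1,8.7,0,0,0]])

```text
time: 51.92
ee_pos: [0.594, 0.0422, 0.0979]
ee_rot: [[0.535, -0.845, 0.003], [-0.845, -0.535, 0.0], [0.001, -0.003, -1.0]]
force: [0.1, -0.5, 5.9]
grip_width: 0.01
```

```bash
python3 - <<'E'
from h import *
s=st(); print(w2v(s["ee_pos"]))
E
```

```text
t 51.92 pos [0.594  0.0422 0.0979] yaw_y -147.68 tilt 0.16 F [ 0.1 -0.5  5.9] M [-0.02  0.06 -0.01] w 10.0 q [ 0.07  0.29 -0.15  1.12  0.   -2.06]
[-0.0175396   0.05842394  0.06287492]
```

Emit:
apply_moves(rows=[[0,0,0,-0.1,0,0,8],[0,0,0,-0.1,0,0,16],[0,0,0,-0.1,0,0,24],[0,0,0,-0.1,0,0,32],[0,0,0,-0.1,0,0,40],[0,0,0,-0.1,0,0,48],[0,0,0,-0.1,0,0,56],[0,0,0,-0.1,0,0,62]])

```text
time: 52.92
ee_pos: [0.5933, 0.0421, 0.0979]
ee_rot: [[-0.498, -0.867, 0.001], [-0.867, 0.498, 0.0], [-0.001, -0.001, -1.0]]
force: [-0.3, 0.4, 2.1]
grip_width: 0.0101
```

Emit:
apply_moves(rows=[[0,0,0,0,0,0,8],[0,0,0,0,0,0,16],[0,0,0,0,0,0,24],[0,0,0,0,0,0,32],[0,0,0,0,0,0,40],[0,0,0,0,0,0,48],[0,0,0,0,0,0,50.6],[0,0,0,0,0,0,50.6]])

```text
time: 53.92
ee_pos: [0.5921, 0.0425, 0.0978]
ee_rot: [[-0.986, -0.169, -0.001], [-0.169, 0.986, 0.001], [0.001, 0.001, -1.0]]
force: [-4.3, 1.2, 5.2]
grip_width: 0.0101
```

```bash
python3 - <<'E'
from h import *
s=st(); print(w2v(s["ee_pos"])); c=cam("wrist"); cv2.imwrite("pics/w33.png",c["image"])
E
```

```text
t 53.92 pos [0.5921 0.0425 0.0978] yaw_y 99.73 tilt 0.1 F [-4.3  1.2  5.2] M [ 0.38  1.11 -0.01] w 10.1 q [ 0.07  0.29 -0.15  1.13  0.   -0.1 ]
[-0.01935206  0.059085    0.06283724]
```

View pics/w33.png

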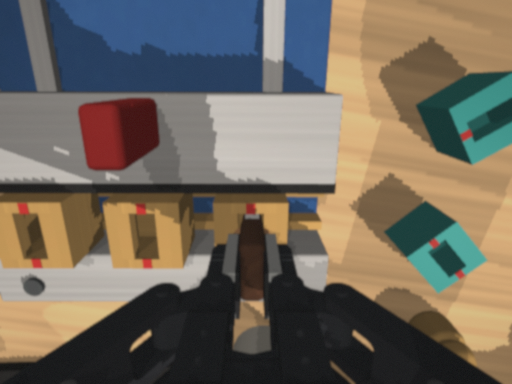

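Aligned with the mark at (250,208). Pulling.

Emit:
apply_moves(rows=[[0,0.1,0,-0.2,0,0,0],[0,0.1,0,-0.4,0,0,0],[0,0.1,0,-0.6,0,0,0]])

```text
time: 54.35
ee_pos: [0.592, 0.0418, 0.1033]
ee_rot: [[-0.986, -0.169, -0.0], [-0.169, 0.986, -0.0], [0.0, -0.0, -1.0]]
force: [0.1, 0.4, -1.2]
grip_width: 0.0099
```

```bash
python3 - <<'E'
from h import *
s=st(); print(w2v(s["ee_pos"]))
E
```

```text
t 54.35 pos [0.592  0.0418 0.1033] yaw_y 99.72 tilt 0.02 F [ 0.1  0.4 -1.2] M [0.03 0.1  0.01] w 9.9 q [ 0.07  0.29 -0.15  1.14 -0.   -0.1 ]
[-0.01954065  0.05842427  0.06828485]
```

Emit:
apply_moves(rows=[[0,0,0,-1,0,0,0],[0,0,0,-2.5,0,0,0],[0,0,0,-4,0,0,0],[0,0,0,-7,0,0,0],[0,0,0,-11,0,0,0],[0,0,0,-13.5,0,0,0]])

```text
time: 55.1
ee_pos: [0.5926, 0.042, 0.2417]
ee_rot: [[-0.986, -0.169, 0.003], [-0.169, 0.986, 0.0], [-0.003, -0.0, -1.0]]
force: [0.5, -0.2, -0.6]
grip_width: 0.0102
```

```bash
python3 - <<'E'
from h import *
s=st(); c=cam("wrist"); cv2.imwrite("pics/w34.png",c["image"]); reds(c,.075)
move((.46,-.26,.24),99.8)
E
```

```text
t 55.1 pos [0.5926 0.042  0.2417] yaw_y 99.72 tilt 0.19 F [ 0.5 -0.2 -0.6] M [ 0.    0.02 -0.04] w 10.2 q [ 0.07  0.26  0.12  1.43 -0.   -0.1 ]
red 753 [186.  105.8] [ 0.544  -0.0286  0.075 ] vise [-78.6  -3.1  40. ]
red 13 [408.   93.6] [0.499  0.1699 0.075 ] vise [-89.9 200.2  40. ]
red 10 [377.6 111.7] [0.5192 0.1473 0.075 ] vise [-73.7 174.6  40. ]
red 36 [125.9 150.5] [ 0.5956 -0.0817  0.075 ] vise [-36.5 -64.   40. ]
red 35 [190.9 151. ] [ 0.5855 -0.0196  0.075 ] vise [-36.2  -1.1  40. ]
red 32 [251.8 151.1] [0.5756 0.0385 0.075 ] vise [-36.3  57.8  40. ]
red 25 [130. 183.] [ 0.6283 -0.0762  0.075 ] vise [ -3.5 -64.   40. ]
red 24 [192.9 183.1] [ 0.6177 -0.0141  0.075 ] vise [-3.6 -1.  40. ]
red 22 [251.5 183.3] [0.6079 0.0437 0.075 ] vise [-3.5 57.6 40. ]
alt [7.000e-01 1.000e-01 1.799e+02]
shift [ 18.25 -27.52   0.35] turn [-0.04  0.42 -0.08] q6 -0.1
```

View pics/w34.png

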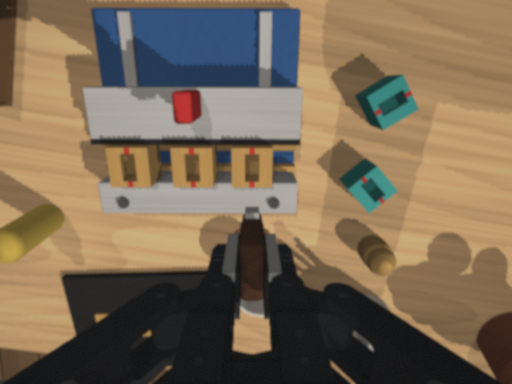

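All three slots are empty and the block centres are at vise x ≈ -20 mm. Carrying the last plug to the tray.

Emit:
apply_moves(rows=[[0,2.3,-3.4,0,0,0,0],[0,5.2,-7.9,0,0,0,0],[0,8.2,-12.4,0,0,0,0],[0,11.2,-16.9,0,0,0,0],[0,14.2,-21.4,0,0,0,0],[0,17,-25.6,0,0,0,0],[0,18.2,-27.5,0,0,0,0],[0,18.2,-27.5,0,0,0,0]])

```text
time: 56.15
ee_pos: [0.4584, -0.2611, 0.2385]
ee_rot: [[-0.986, -0.166, 0.0], [-0.166, 0.986, -0.0], [-0.0, -0.0, -1.0]]
force: [0.1, 0.6, -0.3]
grip_width: 0.0099
```

```bash
python3 - <<'E'
from h import *; import pickle
s=st(); c=cam("wrist"); cv2.imwrite("pics/w35.png",c["image"]); print(tray(c)); print(wing(c,.472,-.338,zlo=.05,zhi=.075)); print(wing(c,.475,-.274,zlo=.05,zhi=.075))
move((.533,-.306,.057),99.8)
E
```

```text
t 56.15 pos [ 0.4584 -0.2611  0.2385] yaw_y 99.55 tilt 0.02 F [ 0.1  0.6 -0.3] M [-0.01  0.06 -0.03] w 9.9 q [-0.52  0.13 -0.04  1.4   0.   -0.68]
(2564, array([ 501.5, -305.9]), array([150.3, 150.2]), 83.34313201904297)
(440, array([ 0.4716, -0.3387]), array([ 0.4702, -0.3375,  0.0643]), 'rect', np.float32(9.987203), array([29.5, 12.2]), 'pca', np.float64(10.451430275648448))
(363, array([ 0.4761, -0.2756]), array([ 0.4741, -0.2757,  0.0653]), 'rect', np.float32(10.644885), array([29.9, 11.9]), 'pca', np.float64(9.850539735209907))
alt [  0.   -0.  179.8]
shift [-6.54 -5.76 18.14] turn [ 0.01  0.02 -0.17] q6 -0.68
```

View pics/w35.png

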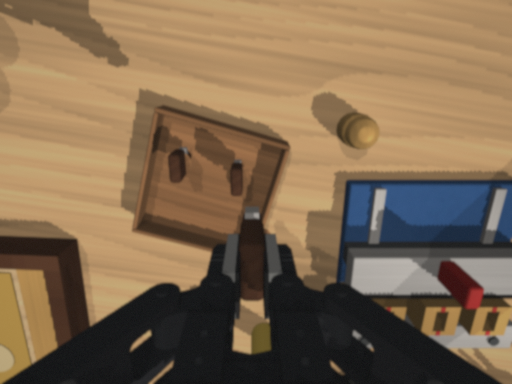

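The tray and both standing plugs haven't moved. Setting the third at (0.533, -0.306).

Emit:
apply_moves(rows=[[0,-3.3,-2.9,0,0,0,0],[0,-6.5,-5.7,1,0,0,0],[0,-6.5,-5.7,5,0,0,0],[0,-6.5,-5.7,10,0,0,0],[0,-6.5,-5.7,15,0,0,0],[0,-6.5,-5.7,17.5,0,0,0],[0,-6.5,-5.7,18.2,0,0,0],[0,-6.5,-5.7,18.3,0,0,0]])

```text
time: 57.2
ee_pos: [0.5334, -0.3039, 0.056]
ee_rot: [[-0.985, -0.17, 0.0], [-0.17, 0.985, 0.0], [-0.0, 0.0, -1.0]]
force: [0.6, 0.1, -0.7]
grip_width: 0.0101
```

Emit:
apply_moves(rows=[[0,0,0,0,0,0,0],[0,0,0,0,0,0,0],[0.25,0,0,0,0,0,0],[0.3,0,0,0,0,0,0],[0.3,0,0,-4,0,0,0],[0.3,0,0,-9,0,0,0],[0.3,0,0,-14,0,0,0],[0.3,0,0,-18,0,0,0]])

```text
time: 58.2
ee_pos: [0.5329, -0.3052, 0.2377]
ee_rot: [[-0.986, -0.169, 0.002], [-0.169, 0.986, -0.001], [-0.001, -0.001, -1.0]]
force: [0.0, -0.2, -0.0]
grip_width: 0.0256
```

```bash
python3 - <<'E'
from h import *; import pickle
s=st(); c=cam("wrist"); cv2.imwrite("pics/w36.png",c["image"]); print(tray(c))
for p in [(.472,-.338),(.475,-.274),(.533,-.306)]: print(wing(c,*p,zlo=.05,zhi=.075))
c=cam("side"); cv2.imwrite("pics/s36.png",c["image"]); c=cam("top"); cv2.imwrite("pics/t36.png",c["image"])
E
```

```text
t 58.2 pos [ 0.5329 -0.3052  0.2377] yaw_y 99.71 tilt 0.11 F [ 0.  -0.2 -0. ] M [ 0.   -0.01  0.03] w 25.6 q [-0.52  0.3   0.16  1.44 -0.   -0.69]
(3525, array([ 501.8, -305.8]), array([150.5, 150.2]), 83.30839538574219)
(438, array([ 0.472 , -0.3389]), array([ 0.4717, -0.3385,  0.0659]), 'rect', np.float32(9.739388), array([28.9, 12.1]), 'pca', np.float64(9.489232988171665))
(444, array([ 0.4763, -0.2756]), array([ 0.4759, -0.2765,  0.0654]), 'rect', np.float32(9.547886), array([29.7, 12.2]), 'pca', np.float64(11.276002412481972))
(355, array([ 0.5338, -0.3056]), array([ 0.532 , -0.3059,  0.0657]), 'rect', np.float32(9.857609), array([29.6, 12. ]), 'pca', np.float64(9.387734202018294))
```

View pics/w36.png

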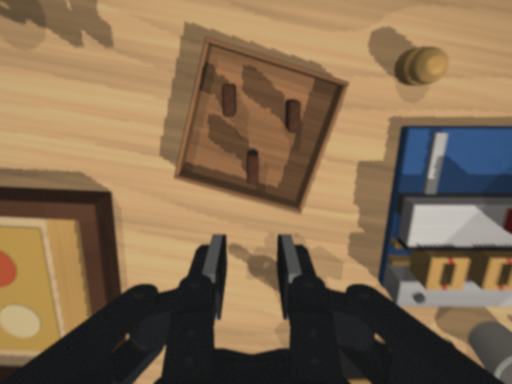

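View pics/s36.png

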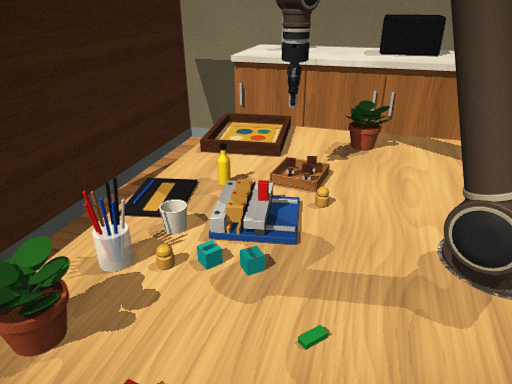

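All three plugs stand in the tray, at (230,98), (292,115) and (253,165), and it hasn't shifted. One last close look at the clamp before handing in.

```bash
python3 - <<'E'
from h import *
move(np.append(v2w(-.07,-.0)[:2],.24),99.6)
E
```

```text
alt [  -0.4   -0.3 -179.9]
shift [-6.55 27.45 -0.26] turn [-0.19  0.23  0.11] q6 -0.69
```

Emit:
apply_moves(rows=[[0.3,-0.8,3.4,0,0,0,0],[0.3,-2,8,0,0,0,0],[0.3,-3,12.5,0,0,0,0],[0.3,-4,17,0,0,0,0],[0.3,-5,21.5,0,0,0,0],[0.3,-6,25.5,0,0,0,0],[0.3,-6.5,27.4,0,0,0,0],[0.3,-6.5,27.4,0,0,0,0]])

```text
time: 59.35
ee_pos: [0.5503, -0.0232, 0.2344]
ee_rot: [[-0.985, -0.171, -0.001], [-0.171, 0.985, -0.0], [0.001, -0.0, -1.0]]
force: [0.5, 0.2, -1.2]
grip_width: 0.0258
```

```bash
python3 - <<'E'
from h import *; import pickle
s=st(); c=cam("wrist"); pickle.dump(c,open("w37.pkl","wb")); im=c["image"]; reds(c,.075)
P=cloud(c); V=np.stack([ (P-VP)[...,0]*np.cos(np.radians(VY))+(P-VP)[...,1]*np.sin(np.radians(VY)), -(P-VP)[...,0]*np.sin(np.radians(VY))+(P-VP)[...,1]*np.cos(np.radians(VY)),P[...,2]-.035],-1)
for y in (-.063,-.001,.058):
    m=(abs(V[...,1]-y)<.018)&(V[...,2]>.036)&(V[...,2]<.046)&(V[...,0]>-.06)&(V[...,0]<.01)
    q=V[m]; 
    A=np.c_[q[:,:2],np.ones(len(q))]; k=np.linalg.lstsq(A,q[:,2],rcond=None)[0]
    print("block",y,len(q),"x",np.percentile(q[:,0],[1,99]).round(4),"z top",np.median(q[:,2]).round(4),"tilt",k[:2].round(3))
m=(abs(V[...,1])<.1)&(abs(V[...,2]-.025)<.003)&(V[...,0]<-.03)&(V[...,0]>-.11); print("jaw face x max",np.percentile(V[m][:,0],[90,99,99.9]))
cv2.imwrite("pics/w37.png",cv2.resize(im[90:240,130:370],None,fx=3.2,fy=3.2,interpolation=cv2.INTER_CUBIC))
E
```

```text
t 59.35 pos [ 0.5503 -0.0232  0.2344] yaw_y 99.83 tilt 0.08 F [ 0.5  0.2 -1.2] M [-0.   -0.01 -0.01] w 25.8 q [-0.04  0.18  0.    1.4  -0.   -0.21]
red 12 [456.  147.5] [0.4949 0.1614 0.075 ] vise [-95.3 192.5  40. ]
red 574 [252.2 167.4] [ 0.5468 -0.024   0.075 ] vise [-75.1   1.   40. ]
red 25 [187.5 204.4] [ 0.5953 -0.0811  0.075 ] vise [-36.8 -63.4  40. ]
red 31 [250. 205.] [ 0.5853 -0.0195  0.075 ] vise [-36.4  -1.   40. ]
red 28 [308.5 205. ] [0.5753 0.038  0.075 ] vise [-36.6  57.4  40. ]
red 20 [189.5 234. ] [ 0.6277 -0.0756  0.075 ] vise [ -4.  -63.3  40. ]
red 23 [250.  234.2] [ 0.6172 -0.0141  0.075 ] vise [-4.  -0.9 40. ]
red 19 [306.6 234.1] [0.6071 0.0434 0.075 ] vise [-4.4 57.4 40. ]
block -0.063 1037 x [-0.0407 -0.0005] z top 0.0401 tilt [0.007 0.003]
block -0.001 1014 x [-0.0407 -0.0006] z top 0.0399 tilt [0.002 0.001]
block 0.058 1018 x [-0.0407 -0.0009] z top 0.0399 tilt [ 0.004 -0.002]
jaw face x max [-0.04531546 -0.04040911 -0.03493849]
```

View pics/w37.png

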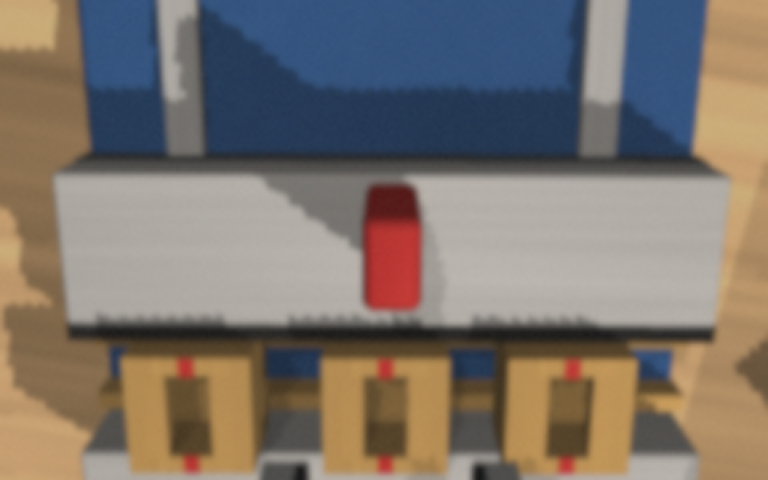

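```bash
python3 - <<'E'
from h import *
c=cam("top"); cv2.imwrite("pics/t38.png",c["image"]); print(tray(c))
print(ctrl.hand_in())
E
```

```text
(18, array([ 427.9, -368.3]), array([ 7.2, 20.7]), 67.38816833496094)
the job is handed in; nothing more can be done
None
```

View pics/t38.png

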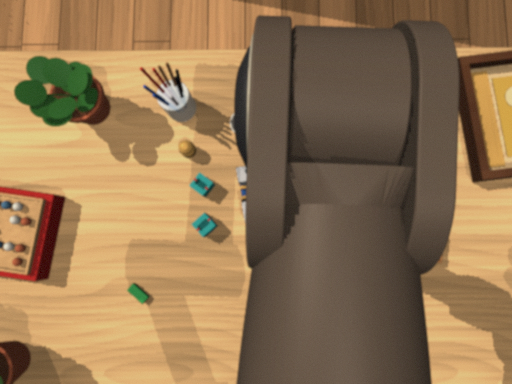

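I opened the vise, set the three brass blocks on the parallels, and closed the sliding jaw on them with about 20 N. I then twisted each plug clockwise into line with its marks, pulled all three, and stood them in the tray. The job was handed in at about 59 s, with the arm clear.

**Last checks that agreed:**
- **Blocks:** the centres lie about 20 mm in front of the fixed jaw. The tops are 40 mm above the parallels and the tilt is under 0.01 rad. The sliding jaw's face meets the blocks at about -40 mm.
- **Plugs:** in the wrist view, all three stand inside the tray, which had not shifted.
- **Other things:** in the side view, the jars, cup, glue bottle and eraser looked undisturbed.

**Checks that disagreed or failed:**
- **Wing angle:** the wings stood 105–112° anticlockwise of the marks, not the stated 50–60°. Clockwise still turned them freely, and each lifted out with about 1 N.
- **Clamping force:** the jaw's pressure on each block could not be read after release. I judged it from the closing force and the missing gap.
- **Final top view:** the arm hid the tray and the vise, so my tray measurement from that picture was meaningless.

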